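# Tighten the cam fitting of a flat-pack spice rack with a flat-blade driver

### The arm

A 6-joint arm with a two-finger parallel gripper is mounted at the origin on a cart in front of the work surface, level with it; the furniture and walls round the work are solid. World frame = base frame: x ahead of the robot, y to its left, z up, the work surface at z = 0. Lengths are in m, angles in rad, forces in N, time in s.
With the tool pointing down it reaches from about 0.3 to 0.775 m from the base axis. Payload 14.6 kg.
Tool frame: the origin (TCP) lies midway between the tips of the shut fingers; the grasp point (between the pads) lies 19 mm behind it; z points along the fingers, y is the line along which they close (so a half turn about z gives the same grasp; the last joint's range is limited). The gripper opens to 94 mm and grips with 3 to 60 N. Pads are 16 mm wide; open, the fingers measure 119 mm over their backs; the gripper's body (75 mm by 177 mm) begins 78 mm behind the grasp point.
Start: joints at [-1.205, 0.3, 1.521, -0, 1.321, -0.067], TCP at [0.231, -0.499, 0.205] pointing down, gripper open.
Joint ranges: [-3.03, 3.03], [-0.79, 2.21], [0.23, 2.52], [-1.04, 4.18], [0, 3.07], [-2.55, 2.55]. Speed limits (rad/s): [2.22, 2.22, 2.57, 3.14, 3.14, 3.14].

### API

Orientations are given as [roll, pitch, yaw] about the fixed x, y, z axes, in that order (R = Rz(yaw) Ry(pitch) Rx(roll)).
In Python, from station import * gives the robot as it stands.
- The arm moves only by the tool send_rows, never from a script. Its argument "targets" is a list of rows, each an object of numbers: "x", "y", "z": the shift along the world's x, y, z in units of 0.2 m (1.0 is 0.2 m); "spin": the turn about the world's z in units of pi/2 rad (1.0 is pi/2 rad); "claw": the finger opening in mm, from 0 to 94. A call has 1 to 20 rows; each row shifts and turns the commanded pose from where the row before left it; what a row does not reach is not made up. A row lasts 1/10 s, in which the tool goes at most 50 mm and 8.59 degrees, less where a joint would pass 70% of its speed; a pose out of reach is approached as far as the arm can. A call with a number of a shift or a turn outside -1 to 1 is refused whole. A call with a gripper value outside its range is refused whole. The fingers move at their own pace and stop on an object; "force" is the grip in N (left out, the last holds). Time passes only in rows, so rows that do not move let the fingers close. It gives the time, the measured TCP pose, the force, the opening and the grip force at its end, in the units of the state.
- get_obs(): the state, without advancing time (a new reading comes with each control period).
- camera(name): name is "scene" or "top"; returns the picture (480x640x3 uint8, blue, green, red); there is no depth.
- camera_model(name): a dict with "fovy" (degrees; the focal length in pixels is half the picture's height over the tangent of half this angle, whatever the lens; pixels are square), "cx", "cy" (the principal point, pixels), "dist" ([k1, k2, p1, p2, k3] as OpenCV has them; the pictures are not rectified), "T" (4x4, takes a point from camera to world coordinates). Camera axes: x right, y down, z forward; pixel columns grow to the right and rows downward; lengths in m; the calibration is good to about 2 mm. A picture is of the moment at which its call begins. camera_model takes no time and is no camera call.
- hand_in(): hands the job in; it is judged then, once.
The state is a dict: "time_s": time; "qpos": joint angles; "joint_vel": joint speeds; "tau": joint torques, N m; "ee_pos": TCP position; "eef_rot": TCP orientation; "force": force on the tool from outside, world axes, zero at the start; "moment": the same for the moment, N m; "grip_width": finger opening in m; "grip_force": force on a finger pad.
Only numpy, scipy, OpenCV 4.12 (cv2) and the standard library are available. Lean on these libraries where they do the work, as an engineer would, in place of code of your own. Each camera call takes 0.05 s, during which the arm holds its last target. There are 200 camera calls.

### The job

The right-hand end of the wooden spice rack still stands off with a gap because the cam fitting beside it is not tight. Take the yellow flat-blade driver out of the tool block, set its blade fully home in the cam's slot without scratching the board, and keeping it home turn the cam clockwise until it comes up tight and the gap is closed, but do not force it any further. Then put the driver back upright in its hole in the tool block, and leave everything else where it is.

Things in the scene. Friction and masses are not known exactly. Their poses are not given: they have to be found in the camera images.
- driver: the loose flat-blade screwdriver with the YELLOW handle, 110 g, 146 mm long, standing upright in the tool block. Origin at the middle of the blade's edge, z up its axis. Blade 8 mm wide (along x), 1.6 mm thick (along y); 6 mm round shank; handle 72 to 146 mm above the tip, a hexagon 32 mm across flats, with flats facing +y, -y and every 60 degrees from there.
- tip (a point): the middle of the driver's blade edge (the same point and axes as the driver's origin: x along the blade's width, z up the axis)
- rack: the fixed oak spice rack on its back, open side up; its yaw varies. Back board 150 x 230 mm, 16 mm thick; a 70 mm high shelf along the far side, 70 mm high ends at the left and the right (the right one stands off) and an 8 mm steel rod along the near side, 54 mm up. Origin under the middle of the back board, on the worktop; y towards the left end, x towards the shelf.
- board: the rack's back board, fixed to the rack; origin and axes as the rack's; its upper face lies 16 mm above the worktop. It must not be scratched by the blade.
- end_panel: the right-hand end panel of the rack, 150 mm long, 16 mm thick, 70 mm high, which the cam draws in along the rack's y without turning. Origin on the worktop at the middle of its inner face: closed tight it lies at y = -115.0 mm in the rack's frame, at the start 0.6 to 3.5 mm farther out; the gap is too fine to judge from its pose.
- cam: the open cam, round, zinc, 14.8 mm across, in a bore of the back board 30 mm from its right-hand edge, midway along it; the head lies 0.3 mm below the board's face. Origin at the middle of the slot's floor. It only turns, about the vertical; clockwise from above tightens. The other cam, at the left end, is fixed and already tight. About 0.09 N m with 7 N of press (38 N of contact force in all) is too much for it.
- slot (a point): the middle of the slot's floor, 11.7 mm above the worktop; x along the slot, z up; turns with the cam. The slot runs right across the head, 2.8 mm wide, 4 mm deep, edges chamfered 0.8 mm. Turning takes about 0.02 N m; the cam stops hard after 0.4 to 2.2 rad (not known beforehand; up to 0.3 rad of blade play comes on top) and the torque then climbs. Tight: within 0.1 rad of the stop.
- block: the fixed beech tool block, 60 x 150 x 76 mm, origin at the middle of its underside, long side along its y. Besides the yellow driver it holds a cross-head driver with a RED handle, 82 mm from the yellow one towards -y, and beyond that two dark hex keys (up to 50 mm above its top); these are fixed in it.
- hole (a point): the mouth of the yellow driver's hole, in the block's upper face 76 mm above the worktop: 12 mm wide with a 2.5 mm chamfer, right through the block. The driver hangs in it on the shoulder of its handle, the tip 72 mm below the mouth (4 mm above the worktop).
- mill_p: a wooden mill, 49 mm wide, 130 mm high, at the back; origin under its middle; bystander
- mill_s: a second wooden mill like the first, beside it; origin under its middle; bystander
- green_bottle: a small green bottle with an orange cap, 151 mm high, at the back; origin under its middle; bystander
- pepper: a pepper shaker with a grey cap, 44 mm wide, 90 mm high; origin under its middle; bystander
- mug: a spotted mug, 93 mm high, front left; origin under its middle; bystander
- tin: a green food tin, 75 mm wide, 58 mm high, back right; origin under its middle; bystander
- keys: a bunch of keys with a blue tag, at the left; origin under its middle; bystander

How it is judged:
On the way, in this order (a step that is already met when the one before it is completed fails the run):
1. the driver's blade is home in the cam's slot (its edge within 1.5 mm of the slot's floor, within 3 mm of its middle) (z of tip in the frame of slot below 0.0015 m and horizontal distance between tip and slot below 0.003 m), for 0.2 s.
2. the cam is tight: the end panel is drawn in to within 0.2 mm while the blade is still home in the slot (all of step 1 and y of end_panel in the frame of rack above -0.1152 m), for 0.15 s.
At the end, for the whole second after the job is handed in: the end panel stands off less than 0.3 mm (the cam is tight), and the yellow driver stands at rest in its hole of the tool block: tip within 8 mm of the hole's axis and at least 67 mm below its mouth, upright to 0.1 rad (y of end_panel in the frame of rack above -0.1153 m and horizontal distance between tip and hole below 0.008 m and z of tip in the frame of hole below -0.067 m and angle between driver's own z axis and vertical below 0.1 rad and linear speed of driver below 0.02 m/s); the robot touches nothing.
It fails at once if the cam is forced: the blade bears on the slot with over 38 N in all (pressing and turning together) (contact force between driver and cam above 38 N).
It fails at once if the driver scratches the board (over 3 N on it) (contact force between driver and board above 3 N).
It fails at once if the panel is drawn in or pushed in while the blade is not home in the slot (its edge more than 2 mm off the slot's floor, or 4 mm off its middle) (linear speed of end_panel above 0.0006 m/s and (z of tip in the frame of slot above 0.002 m or horizontal distance between tip and slot above 0.004 m)).
It fails at once if a bystander is moved by over 20 mm (distance of any of mill_p, mill_s, green_bottle, pepper, mug, tin, keys from where it was at the start of the episode above 0.02 m).
It also fails if it takes over 72 s, if anything falls off the work surface, if the arm or the gripper's body presses on something with over 40 N, if the wrist force passes 120 N, or if a joint passes its speed limit or range.

## Working session

There is one attempt and no reset: what is moved stays moved. The work goes in short steps, Python scripts to look and compute and a tool call to move; the robot and the scene stay as the last step left them, time stands still between calls to the robot, and variables do not carry over. Pictures are saved under pics/ and viewed, at most 10 in all, crops included, and the job is handed in when it is done.

Besides the shell and the picture viewer there is one more tool, called after "Emit:" as name([rows], argument=value, ...), one row to a line, values as JSON. send_rows: Moves the arm, as the interface text tells. Its arguments: {"type":"object","properties":{"targets":{"type":"array"},"force":{"type":"number"}},"required":["targets"]}

```bash
mkdir -p pics; ls; python3 - <<'E'
from station import *
import cv2
for n in("scene","top"):
    cv2.imwrite(f"pics/{n}0.png",camera(n)); m=camera_model(n); print(n,m)
print(get_obs())
E
```

```text
pics
scene {'fovy': 52.80002798021267, 'cx': 318.4521118436647, 'cy': 236.56032916483787, 'dist': array([-0.0851472,  0.       ,  0.       ,  0.       ,  0.       ]), 'T': array([[ 0.45332499, -0.56078453,  0.69283271, -0.47058354],
       [-0.89133345, -0.28921191,  0.34911482, -0.50646295],
       [ 0.00459728, -0.77580744, -0.63095299,  1.00820414],
       [ 0.        ,  0.        ,  0.        ,  1.        ]])}
top {'fovy': 48.120848328688155, 'cx': 307.88641503141525, 'cy': 236.85624198084395, 'dist': array([-0.0813043,  0.       ,  0.       ,  0.       ,  0.       ]), 'T': array([[-1.55164010e-01, -8.87655987e-01,  4.33579266e-01,
        -1.00138731e-01],
       [-9.87888482e-01,  1.39114044e-01, -6.87286665e-02,
         1.09041758e-01],
       [ 6.90447401e-04, -4.38992178e-01, -8.98490618e-01,
         1.45690158e+00],
       [ 0.00000000e+00,  0.00000000e+00,  0.00000000e+00,
         1.00000000e+00]])}
{'time_s': 0.1, 'qpos': array([-1.20458493e+00,  3.00438230e-01,  1.52150194e+00,  1.04651499e-05,
        1.32068250e+00, -6.66239557e-02]), 'joint_vel': array([ 0.00033381, -0.00287583, -0.00183292, -0.00060649, -0.00081033,
       -0.00033513]), 'tau': array([ 2.73278038e-04, -5.32642758e+01, -3.53283691e+01,  7.08981394e-02,
        2.34978728e-02, -4.38114910e-05]), 'ee_pos': array([ 0.23060283, -0.49907464,  0.20493783]), 'eef_rot': array([-3.14056560e+00, -7.86871838e-05,  4.32832720e-01]), 'force': array([-0.4098325 , -0.39553952,  0.11110409]), 'moment': array([-0.0072593 , -0.03038307, -0.02267143]), 'grip_force': 0.0, 'grip_width': 0.09409371360296385}
```

View pics/scene0.png

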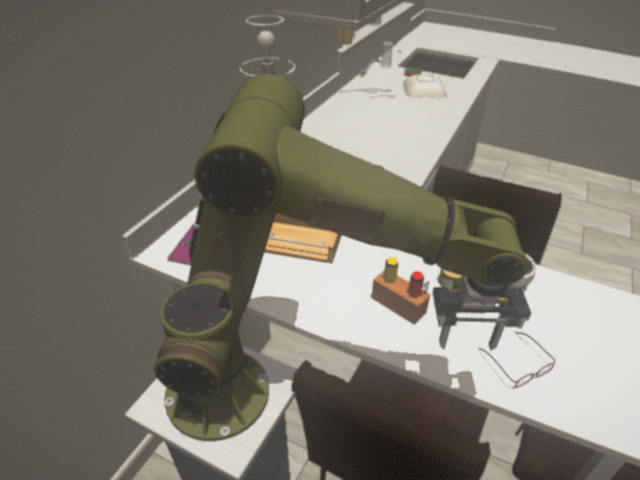

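View pics/top0.png

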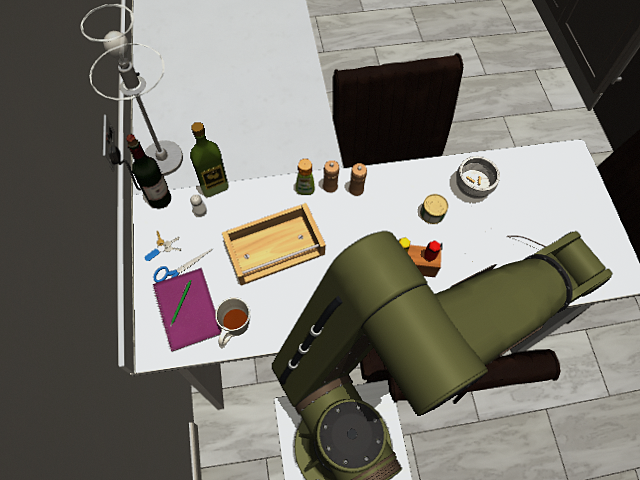

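The scene view shows the block with the yellow driver at about (391,268) and the red one at (416,283). The top view shows the rack at (272,243), its right end near (315,235), and the yellow driver at (404,243), partly hidden by the arm. I'll enlarge these areas.

```bash
cat > h.py <<'E'
import numpy as np, cv2
from station import *
def K(m):
    f=240/np.tan(np.radians(m["fovy"]/2)); return np.array([[f,0,m["cx"]],[0,f,m["cy"]],[0,0,1]])
def ray(n,px):
    m=camera_model(n); p=cv2.undistortPoints(np.array([[px]],float),K(m),np.array(m["dist"]))[0,0]
    return m["T"][:3,3], m["T"][:3,:3]@np.array([p[0],p[1],1])
def onz(n,px,z):
    o,d=ray(n,px); return o+d*(z-o[2])/d[2]
def proj(n,P):
    m=camera_model(n); Ti=np.linalg.inv(m["T"])
    return cv2.projectPoints(np.array(P,float).reshape(-1,1,3),cv2.Rodrigues(Ti[:3,:3])[0],Ti[:3,3],K(m),np.array(m["dist"]))[0][:,0]
def two(a,b):
    (o1,d1),(o2,d2)=ray("scene",a),ray("top",b)
    t=np.linalg.lstsq(np.c_[d1,-d2],o2-o1,rcond=None)[0]
    p,q=o1+d1*t[0],o2+d2*t[1]; return (p+q)/2,np.linalg.norm(p-q)
E
python3 - <<'E'
import cv2,numpy as np
t=cv2.imread("pics/top0.png");s=cv2.imread("pics/scene0.png")
a=cv2.resize(t[200:290,215:335],None,fx=6,fy=6,interpolation=cv2.INTER_CUBIC)
cv2.imwrite("pics/c1.png",a)
b=cv2.resize(s[250:330,360:440],(400,400),interpolation=cv2.INTER_CUBIC)
c=cv2.resize(t[220:300,380:460],(400,400),interpolation=cv2.INTER_CUBIC)
cv2.imwrite("pics/c2.png",np.hstack([b,c]))
E
```

```text
(no output)
```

View pics/c1.png

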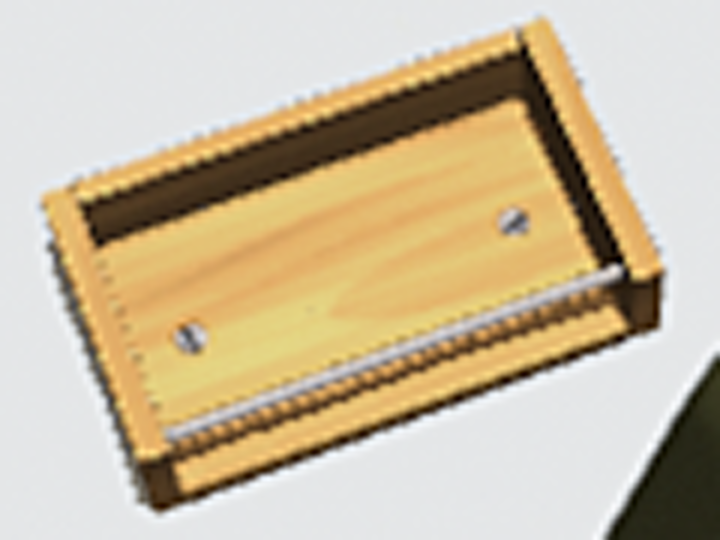

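View pics/c2.png

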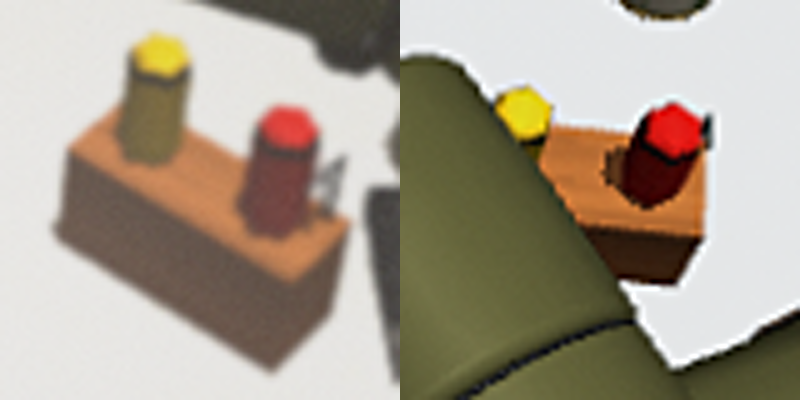

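```bash
python3 - <<'E'
from h import *
np.set_printoptions(precision=4,suppress=True)
im={n:cv2.imread(f"pics/{n}0.png") for n in("scene","top")}
f=lambda u,v:(215+(u+.5)/6-.5,200+(v+.5)/6-.5)
cr=onz("top",f(513,222),.0157);cl=onz("top",f(190,338),.0157)
print("cams",cr,cl,np.linalg.norm(cr-cl),"rack yaw deg",np.degrees(np.arctan2(*(cl-cr)[1::-1]))-90)
for c,(l,h) in dict(y=((22,150,150),(33,255,255)),r=((0,150,170),(6,255,255))).items():
    q={}
    for n,box in(("scene",(375,250,430,300)),("top",(395,235,450,262))):
        x0,y0,x1,y1=box; hsv=cv2.cvtColor(im[n][y0:y1,x0:x1],cv2.COLOR_BGR2HSV)
        m=cv2.inRange(hsv,np.array(l),np.array(h)); k,L,st,ce=cv2.connectedComponentsWithStats(m); i=1+np.argmax(st[1:,4])
        q[n]=ce[i]+[x0,y0]; print(c,n,q[n],st[i], onz(n,q[n],.150))
    print(*two(q["scene"],q["top"]))
# rack top-face outer corners z=.07
for p in [(548,15),(662,275),(45,200),(140,460)]: print(onz("top",f(*p),.07))
a=cv2.resize(im["top"][226:248,288:312],(480,440),interpolation=cv2.INTER_CUBIC)
s=im["scene"]; b=cv2.resize(s[205:265,260:345],None,fx=6,fy=6,interpolation=cv2.INTER_CUBIC)[:360]
c=cv2.resize(im["top"][232:256,392:416],(280,280),interpolation=cv2.INTER_CUBIC)
o=np.zeros((600,800,3),np.uint8);o[:440,:480]=a;o[:280,500:780]=c
d=cv2.resize(s[252:276,379:403],(280,280),interpolation=cv2.INTER_CUBIC);o[300:580,500:780]=d
cv2.imwrite("pics/c3.png",o)
E
```

```text
cams [0.5998 0.0217 0.0157] [0.5618 0.1873 0.0157] 0.16991173876772026 rack yaw deg 12.92919958186134
y scene [391.6852 261.    ] [12  8 10  7 54] [ 0.4692 -0.2512  0.15  ]
y top [404.4231 242.2821] [ 4  3 11 10 78] [ 0.4741 -0.2459  0.15  ]
[ 0.478  -0.2485  0.1416] 0.0007408341684010859
r scene [417.4182 275.1455] [38 22 10  7 55] [ 0.4482 -0.3295  0.15  ]
r top [434.5733 245.4267] [35  6 10 10 75] [ 0.4522 -0.3246  0.15  ]
[ 0.4558 -0.3276  0.1423] 0.0011117888613765743
[ 0.6835 -0.0091  0.07  ]
[ 0.5348 -0.0408  0.07  ]
[0.62   0.2458 0.07  ]
[0.4789 0.2138 0.07  ]
```

View pics/c3.png

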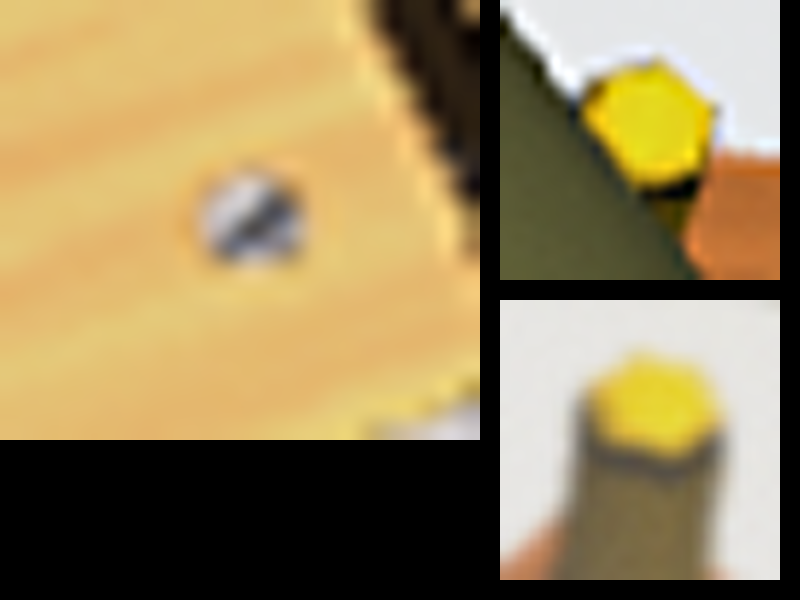

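The slot of the right cam runs up-right in the crop, from (230,245) to (280,190). The handle's hexagon agrees with the block's yaw of about -16°, and the cam spacing (169.9 mm) and driver spacing (82.2 mm) both check. I'll move above the driver and turn the hand to 164°, which leaves wrist range for turning the cam clockwise.

Emit:
send_rows([
  {"z":0.1,"spin":0.091,"claw":60},
  {"z":0.1,"spin":0.091},
  {"x":0.08,"y":0.082,"spin":0.091},
  {"x":0.08,"y":0.082,"spin":0.091},
  {"x":0.08,"y":0.082,"spin":0.091},
  {"x":0.08,"y":0.082,"spin":0.091},
  {"x":0.08,"y":0.082,"spin":0.091},
  {"x":0.08,"y":0.082,"spin":0.091},
  {"x":0.08,"y":0.082,"spin":0.091},
  {"x":0.08,"y":0.082,"spin":0.091},
  {"x":0.08,"y":0.082,"spin":0.091},
  {"x":0.08,"y":0.082,"spin":0.091},
  {"x":0.08,"y":0.082,"spin":0.091},
  {"x":0.08,"y":0.082,"spin":0.091},
  {"x":0.08,"y":0.082,"spin":0.091},
  {"x":0.08,"y":0.082,"spin":0.091},
  {"x":0.08,"y":0.082,"spin":0.091},
  {},
])

```text
schema error: expected keys x, y, z, spin, claw
```

```bash
python3 - <<'E'
from h import *
np.set_printoptions(precision=4,suppress=True)
o=get_obs(); print(o["time_s"],o["qpos"],o["ee_pos"],o["eef_rot"])
t,s=camera("top"),camera("scene"); cv2.imwrite("pics/top1.png",t);cv2.imwrite("pics/scene1.png",s)
v=np.zeros((600,800,3),np.uint8)
v[:,:400]=cv2.resize(s[205:325,260:440],None,fx=2.2,fy=5)[:600,:400] if 0 else 0
a=cv2.resize(s[200:320,260:460],(800,480)); v[:480]=a
cv2.imwrite("pics/c4.png",v[:480])
print(proj("scene",[[.5998,.0217,.0157],[.478,-.2485,.142]]),proj("top",[[.478,-.2485,.142]]))
E
```

```text
0.1 [-1.2046  0.3004  1.5215  0.      1.3207 -0.0666] [ 0.2306 -0.4991  0.2049] [-3.1406 -0.0001  0.4328]
[[321.5355 241.8512]
 [391.574  260.9652]] [[404.5301 242.1206]]
```

View pics/c4.png

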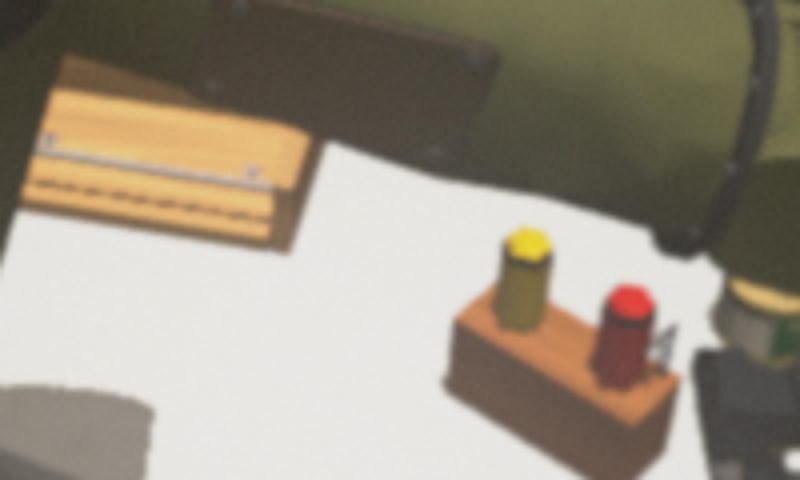

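The move was refused because every row needs all its keys, so the arm is still at the start. The scene crop shows the right cam at about (323,243), just behind the rod, close to its predicted (321.5,241.9).

Emit:
send_rows([
  {"x":0,"y":0,"z":0.1,"spin":0.091,"claw":60},
  {"x":0,"y":0,"z":0.1,"spin":0.091,"claw":60},
  {"x":0.08,"y":0.082,"z":0,"spin":0.091,"claw":60},
  {"x":0.08,"y":0.082,"z":0,"spin":0.091,"claw":60},
  {"x":0.08,"y":0.082,"z":0,"spin":0.091,"claw":60},
  {"x":0.08,"y":0.082,"z":0,"spin":0.091,"claw":60},
  {"x":0.08,"y":0.082,"z":0,"spin":0.091,"claw":60},
  {"x":0.08,"y":0.082,"z":0,"spin":0.091,"claw":60},
  {"x":0.08,"y":0.082,"z":0,"spin":0.091,"claw":60},
  {"x":0.08,"y":0.082,"z":0,"spin":0.091,"claw":60},
  {"x":0.08,"y":0.082,"z":0,"spin":0.091,"claw":60},
  {"x":0.08,"y":0.082,"z":0,"spin":0.091,"claw":60},
  {"x":0.08,"y":0.082,"z":0,"spin":0.091,"claw":60},
  {"x":0.08,"y":0.082,"z":0,"spin":0.091,"claw":60},
  {"x":0.08,"y":0.082,"z":0,"spin":0.091,"claw":60},
  {"x":0.08,"y":0.082,"z":0,"spin":0.091,"claw":60},
  {"x":0.08,"y":0.082,"z":0,"spin":0.091,"claw":60},
  {"x":0,"y":0,"z":0,"spin":0,"claw":60},
])

```text
time_s: 2.0
ee_pos: [0.4718, -0.2517, 0.2452]
eef_rot: [3.141, -0.0, 2.869]
force: [0.2, -0.6, -0.1]
grip_width: 0.06
grip_force: 0.0
```

```bash
python3 - <<'E'
from h import *
np.set_printoptions(precision=4,suppress=True)
o=get_obs(); print(o["time_s"],o["qpos"],o["ee_pos"],o["eef_rot"])
t,s=camera("top"),camera("scene"); cv2.imwrite("pics/top1.png",t);cv2.imwrite("pics/scene1.png",s)
v=np.zeros((600,800,3),np.uint8)
v[:300,:400]=cv2.resize(s[190:340,270:470],(400,300)); v[:300,400:]=cv2.resize(t[190:340,290:490],(400,300))
v[300:,:400]=cv2.resize(s[228:258,303:343],(400,300),interpolation=cv2.INTER_CUBIC); v[300:,400:]=cv2.resize(t[222:252,280:320],(400,300),interpolation=cv2.INTER_CUBIC)
cv2.imwrite("pics/c5.png",v)
E
```

```text
2.0 [-0.5588  0.2378  1.5068  0.0003  1.3974 -1.8568] [ 0.4718 -0.2517  0.2452] [ 3.1412 -0.0003  2.8687]
```

View pics/c5.png

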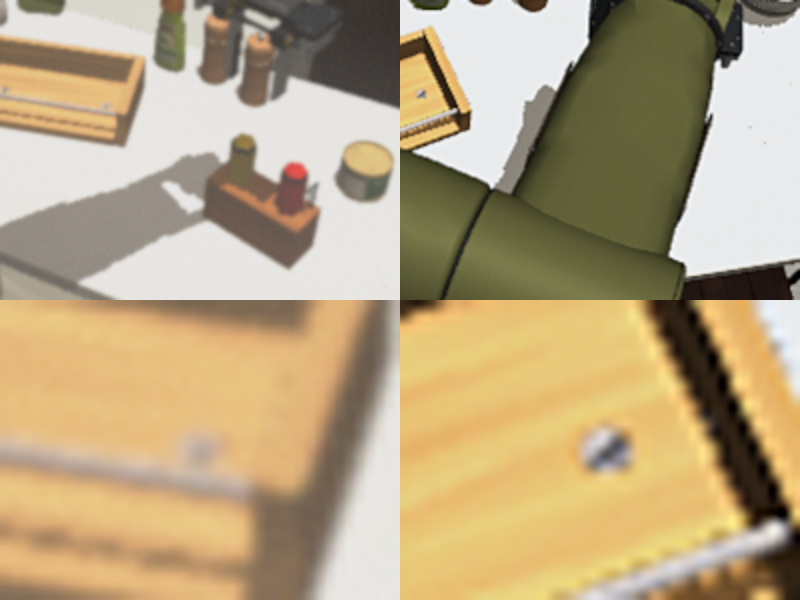

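```bash
python3 - <<'E'
from h import *
np.set_printoptions(precision=4,suppress=True)
t=np.mean([camera("top").astype(float) for _ in range(3)],0).astype(np.uint8)
s=np.mean([camera("scene").astype(float) for _ in range(3)],0).astype(np.uint8)
def cam(im,x0,y0,x1,y1):
    c=im[y0:y1,x0:x1].astype(float); w=np.clip(1-(c.max(2)-c.min(2))/c.max(2)-.55,0,None) # low saturation
    return c,w
c,w=cam(t,293,230,307,243); yy,xx=np.mgrid[230:243,293:307]
ct=np.array([(xx*w).sum(),(yy*w).sum()])/w.sum(); print("top cam",ct,onz("top",ct,.0157)); print((w*100).astype(int)); print(c.mean(2).astype(int))
c2,w2=cam(s,316,236,330,244); yy,xx=np.mgrid[236:244,316:330]; print((w2*100).astype(int))
# slot axis in rectified metric patch (0.25 mm/px, x right=-y world, up=+x)
C=onz("top",ct,.0157); r=np.arange(-7,7.01,.25)*1e-3
X,Y=np.meshgrid(-r,-r,indexing='ij') # rows: x from + to -, cols: y from + to -
P=np.stack([C[0]+X,C[1]+Y,np.full_like(X,.0157)],-1)
q=proj("top",P.reshape(-1,3)).reshape(X.shape+(2,)).astype(np.float32)
g=cv2.remap(t.mean(2).astype(np.float32),q[...,0],q[...,1],cv2.INTER_CUBIC)
R=np.hypot(X,Y)<.0058; d=np.clip(np.percentile(g[R],60)-g,0,None)*R
mx,my=(d*X).sum()/d.sum(),(d*Y).sum()/d.sum()
cov=np.array([[(d*(X-mx)**2).sum(),(d*(X-mx)*(Y-my)).sum()],[0,(d*(Y-my)**2).sum()]]);cov[1,0]=cov[0,1]
l,v=np.linalg.eigh(cov); print("slot dir deg",np.degrees(np.arctan2(v[1,1],v[0,1])),l/l.sum(),mx,my)
# alternative: correlation of darkness line over angle
for a in range(90,180,10):
    u=np.array([np.cos(np.radians(a)),np.sin(np.radians(a))]); m=R&(abs(-(X-mx)*u[1]+(Y-my)*u[0])<.0014); print(a,int(g[m].mean()),end="; ")
# cap of driver in scene
h=cv2.cvtColor(s[245:275,378:405],cv2.COLOR_BGR2HSV);print()
m=cv2.inRange(h,np.array([18,90,60]),np.array([35,255,255])); k,L,st,ce=cv2.connectedComponentsWithStats(m); print(st[1:],ce[1:]+[378,245])
E
```

```text
top cam [300.1299 236.6379] [0.5996 0.0216 0.0157]
[[ 0  0  0  0  0  0  0  0  0  0  0  0  0  1]
 [ 0  0  0  0  0  0  0  0  0  0  0  0  0  0]
 [ 0  0  0  0  0  0  0  0  0  0  0  0  0  0]
 [ 0  0  0  0  0  0  0  0  0  0  0  0  0  0]
 [ 0  0  0  0  0  0  0  5  2  0  0  0  0  0]
 [ 0  0  0  0  0  4 28 39 30  0  0  0  0  0]
 [ 0  0  0  0  0 26 42 41 38 30  0  0  0  0]
 [ 0  0  0  0  0 28 42 41 41 41  7  0  0  0]
 [ 0  0  0  0  0  6 40 40 39 20  0  0  0  0]
 [ 0  0  0  0  0  0  0 10  5  0  0  0  0  0]
 [ 0  0  0  0  0  0  0  0  0  0  0  0  0  0]
 [ 0  0  0  0  0  0  0  0  0  0  0  0  0  0]
 [ 0  0  0  0  0  0  0  0  0  0  0  0  0  0]]
[[185 183 182 181 179 178 177 178 180 183 185 187 190 196]
 [180 178 178 177 177 180 181 185 187 188 189 189 188 187]
 [177 176 178 180 183 185 187 189 189 187 184 181 180 180]
 [178 181 184 186 187 188 187 184 183 180 179 178 178 178]
 [184 186 187 186 185 179 185 173 175 183 181 179 178 180]
 [187 186 187 184 176 172 192 214 150 134 176 181 180 182]
 [185 184 181 180 175 189 208 169  88 115 176 184 183 183]
 [179 178 179 178 169 189 155  83 111 160 186 186 
[... 218 characters left out ...]
5 184 182 182 179 179 179]
 [187 188 187 187 185 185 183 182 180 180 179 179 180 180]]
[[ 0  0  0  0  0  0  0  0  0  0  0  0  0  0]
 [ 0  0  0  0  0  0  0  0  0  0  0  0  0  0]
 [ 0  0  0  0  0  0  0  0  0  0  0  0  0  0]
 [ 0  0  0  0  0  0  0  0  0  0  0  0  0  1]
 [ 0  0  0  0  1  4  5  5  3  0  0  0  0  1]
 [ 0  0  0  0  5 11 15 15 10  3  0  0  0  1]
 [ 0  1  0  1 10 21 27 26 18  7  0  0  0  0]
 [ 9  9  7  5 11 21 27 25 17  6  0  0  0  0]]
slot dir deg 125.2008078892211 [0.181 0.819] -0.00045558099895282755 -0.0013206897395705909
90 123; 100 114; 110 106; 120 102; 130 102; 140 107; 150 113; 160 119; 170 126; 
[[ 9 13 10  7 52]
 [ 9 23  8  7 37]] [[391.6346 260.8846]
 [390.4054 271.2703]]
```

Emit:
send_rows([
  {"x":0.026,"y":0.018,"z":-0.13,"spin":0,"claw":60},
  {"x":0,"y":0,"z":-0.15,"spin":0,"claw":60},
  {"x":0,"y":0,"z":-0.15,"spin":0,"claw":60},
  {"x":0,"y":0,"z":-0.15,"spin":0,"claw":60},
  {"x":0,"y":0,"z":-0.15,"spin":0,"claw":60},
  {"x":0,"y":0,"z":0,"spin":0,"claw":60},
  {"x":0,"y":0,"z":0,"spin":0,"claw":25},
  {"x":0,"y":0,"z":0,"spin":0,"claw":25},
  {"x":0,"y":0,"z":0,"spin":0,"claw":25},
  {"x":0,"y":0,"z":0,"spin":0,"claw":25},
  {"x":0,"y":0,"z":0,"spin":0,"claw":25},
  {"x":0,"y":0,"z":0,"spin":0,"claw":25},
], force=30)

```text
time_s: 3.6
ee_pos: [0.4763, -0.2499, 0.1006]
eef_rot: [-3.141, 0.002, 2.863]
force: [-1.2, 0.3, 6.9]
grip_width: 0.033
grip_force: 30.0
```

Emit:
send_rows([
  {"x":0,"y":0,"z":0.05,"spin":0,"claw":25},
  {"x":0,"y":0,"z":0.1,"spin":0,"claw":25},
  {"x":0,"y":0,"z":0.15,"spin":0,"claw":25},
  {"x":0,"y":0,"z":0.15,"spin":0,"claw":25},
  {"x":0,"y":0,"z":0.15,"spin":0,"claw":25},
  {"x":0,"y":0,"z":0,"spin":0,"claw":25},
  {"x":0,"y":0,"z":0,"spin":0,"claw":25},
])

```text
time_s: 4.3
ee_pos: [0.4758, -0.2497, 0.2198]
eef_rot: [-3.141, 0.001, 2.863]
force: [0.2, -0.6, -1.1]
grip_width: 0.0333
grip_force: 30.0
```

```bash
python3 - <<'E'
from h import *
np.set_printoptions(precision=4,suppress=True)
o=get_obs(); print(o["ee_pos"],o["eef_rot"],o["force"],o["moment"],o["grip_width"])
p=o["ee_pos"]; print(proj("scene",[p,p-[0,0,.095]]),proj("top",[p,p-[0,0,.095]]))
t,s=camera("top"),camera("scene"); cv2.imwrite("pics/top2.png",t);cv2.imwrite("pics/scene2.png",s)
u,v=proj("scene",[p])[0].astype(int)
a=cv2.resize(s[v-40:v+60,u-60:u+60],(720,600),interpolation=cv2.INTER_CUBIC); cv2.imwrite("pics/c6.png",a); print(u-60,v-40)
E
```

```text
[ 0.4758 -0.2497  0.2198] [-3.1414  0.0007  2.8627] [ 0.2073 -0.6183 -1.1073] [ 0.0555 -0.178  -0.0553] 0.03330113901550398
[[394.7335 239.1534]
 [391.0531 266.3246]] [[410.0294 229.8759]
 [404.1111 245.4749]]
334 199
```

View pics/c6.png

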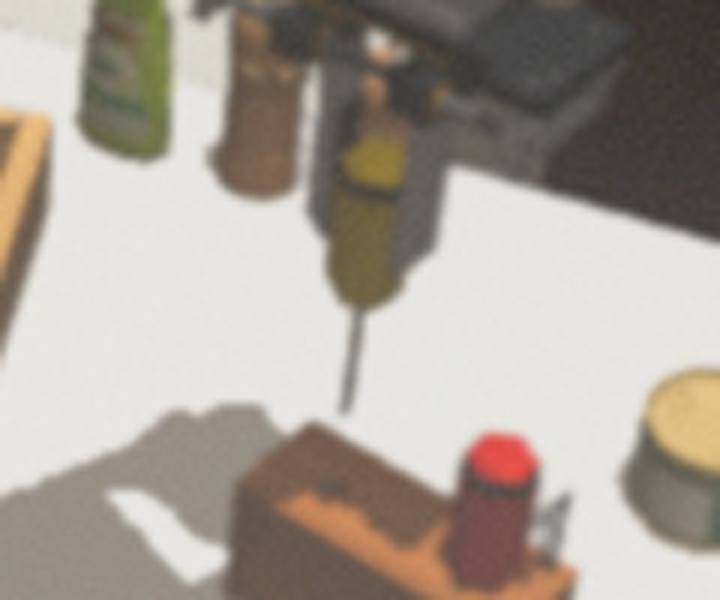

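The driver is out. Its tip is at about (391.4,267.6) against a predicted (391.1,266.8), so it sits under the TCP to within about 1 px. I'll carry it over the cam with the blade along 125°.

Emit:
send_rows([
  {"x":0.062,"y":0.136,"z":0,"spin":-0.0435,"claw":25},
  {"x":0.062,"y":0.136,"z":0,"spin":-0.0435,"claw":25},
  {"x":0.062,"y":0.136,"z":0,"spin":-0.0435,"claw":25},
  {"x":0.062,"y":0.136,"z":0,"spin":-0.0435,"claw":25},
  {"x":0.062,"y":0.136,"z":0,"spin":-0.0435,"claw":25},
  {"x":0.062,"y":0.136,"z":0,"spin":-0.0435,"claw":25},
  {"x":0.062,"y":0.136,"z":0,"spin":-0.0435,"claw":25},
  {"x":0.062,"y":0.136,"z":0,"spin":-0.0435,"claw":25},
  {"x":0.062,"y":0.136,"z":0,"spin":-0.0435,"claw":25},
  {"x":0.062,"y":0.136,"z":0,"spin":-0.0435,"claw":25},
  {"x":0,"y":0,"z":-0.13,"spin":0,"claw":25},
  {"x":0,"y":0,"z":-0.13,"spin":0,"claw":25},
  {"x":0,"y":0,"z":-0.13,"spin":0,"claw":25},
  {"x":0,"y":0,"z":0,"spin":0,"claw":25},
  {"x":0,"y":0,"z":0,"spin":0,"claw":25},
])

```text
time_s: 5.9
ee_pos: [0.5997, 0.0223, 0.1414]
eef_rot: [-3.141, -0.001, 2.179]
force: [0.5, 0.1, -0.4]
grip_width: 0.033
grip_force: 30.0
```

```bash
python3 - <<'E'
from h import *
np.set_printoptions(precision=4,suppress=True)
o=get_obs(); print(o["time_s"],o["qpos"],o["ee_pos"],o["eef_rot"],o["force"])
p=o["ee_pos"]; tip=p-[0,0,.0966]; print("tip pred",tip,proj("scene",[tip]),proj("top",[tip]),"cam pred",proj("scene",[[.5996,.0216,.0157]]))
t,s=camera("top"),camera("scene"); cv2.imwrite("pics/top3.png",t);cv2.imwrite("pics/scene3.png",s)
u,v=323,232
v0=np.zeros((480,800,3),np.uint8)
v0[:,:400]=cv2.resize(s[v-24:v+24,u-20:u+20],(400,480),interpolation=cv2.INTER_CUBIC); v0[:,400:]=cv2.resize(t[208:256,280:320],(400,480),interpolation=cv2.INTER_CUBIC)
cv2.imwrite("pics/c7.png",v0)
E
```

```text
5.9 [-0.0239  0.4675  1.4435 -0.      1.2319 -0.6325] [0.5997 0.0223 0.1414] [-3.1406 -0.0008  2.1795] [ 0.4734  0.1273 -0.3918]
tip pred [0.5997 0.0223 0.0448] [[321.4365 234.7643]] [[299.7566 232.2953]] cam pred [[321.5354 241.8957]]
```

View pics/c7.png

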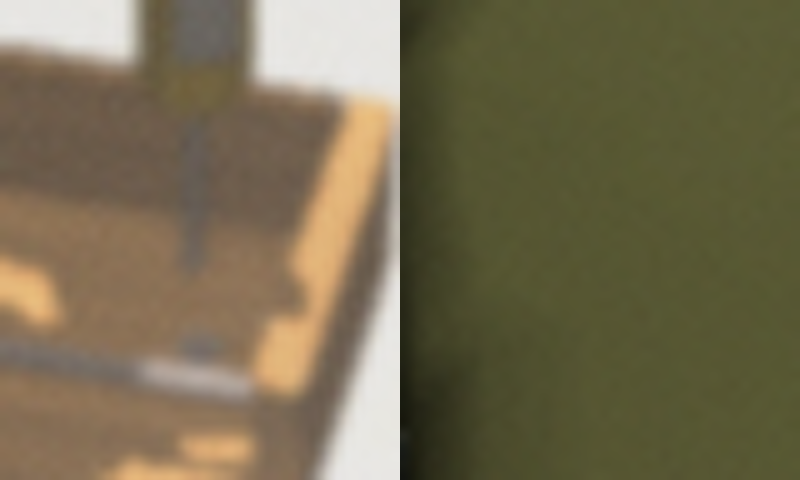

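The tip shows at about (321.8,234.8) and the cam at about (322.9,242.1). The cam looks about 1 px to the right of where the top view puts it, so I'll measure the two against each other.

```bash
python3 - <<'E'
from h import *
np.set_printoptions(precision=2,suppress=True,linewidth=160)
s=np.mean([camera("scene").astype(float) for _ in range(10)],0); np.save("s3.npy",s)
sat=1-s.min(2)/s.max(2)
print("sat rows 220-246 cols 315-331"); print((sat[220:247,315:332]*100).astype(int))
E
```

```text
sat rows 220-246 cols 315-331
[[31 31 31 32 32 30 26 21 25 30 32 31 31 31 30 30 30]
 [31 31 31 31 31 29 21 17 22 29 31 31 31 31 31 30 30]
 [30 31 29 31 30 28 20 16 22 28 31 31 31 31 31 30 30]
 [29 30 30 30 29 26 20 16 21 27 30 30 30 30 30 31 31]
 [31 30 30 30 30 27 21 16 21 28 30 30 29 29 29 30 31]
 [31 30 30 30 30 27 21 16 21 28 29 29 30 29 29 29 29]
 [31 31 30 30 30 28 21 17 22 29 30 30 30 30 29 30 30]
 [31 30 30 30 31 27 20 17 23 28 30 30 30 30 30 30 30]
 [33 32 32 30 30 28 21 17 22 28 30 30 30 30 30 29 30]
 [37 36 36 35 33 30 22 17 22 29 30 30 31 31 30 30 29]
 [38 38 38 37 36 33 25 18 25 32 33 33 33 32 31 31 31]
 [38 39 39 38 38 35 26 21 28 35 36 35 35 35 34 35 34]
 [39 39 39 38 38 35 25 21 29 35 37 37 36 36 36 36 37]
 [38 39 39 38 38 34 25 21 29 36 38 37 37 37 37 37 39]
 [38 39 39 38 38 35 26 23 29 36 38 38 38 37 37 37 40]
 [38 38 39 38 38 35 31 30 33 37 38 38 38 37 37 37 38]
 [38 38 38 38 38 37 36 36 36 37 39 38 38 38 38 37 36]
 [38 38 38 38 37 37 38 37 37 38 37 37 38 37 37 37 36]
 [38 38 38 38 37 38 38 38 37 38 37 37 37 37 37 36 36]
 [38 38 38 38 38 37 38 37 37 37 37 38 37 37 38 38 41]
 [37 37 38 38 37 37 35 34 33 35 37 37 37 37 39 42 45]
 [38 37 38 38 37 33 28 25 25 28 33 36 36 38 42 45 45]
 [37 37 37 36 35 30 20 15 15 21 29 35 37 41 45 46 45]
 [29 29 27 28 28 25 19 14 14 21 29 35 38 42 46 45 45]
 [18 16 16 16 18 19 17 14 15 21 26 30 35 42 46 45 45]
 [15 12 12 12 13 13 12 11 12 14 17 19 27 39 46 46 45]
 [27 22 18 16 15 13 12 11 10 12 12 13 18 31 43 45 45]]
```

```bash
python3 - <<'E'
from h import *
np.set_printoptions(precision=2,suppress=True,linewidth=160)
s=np.load("s3.npy"); d=s[...,2]-s[...,0]; x=np.arange(317,328)
for r in range(219,246):
    v=d[r,317:328]; bg=np.interp(x,[317.5,326.5],[v[:2].mean(),v[-2:].mean()]); w=(bg-v)/bg
    print(r,"area px %.2f cen %.2f sd %.2f"%(w.sum(),(w*x).sum()/w.sum(),np.sqrt(abs((w*x*x).sum()/w.sum()-((w*x).sum()/w.sum())**2))), w)
E
```

```text
219 area px -0.47 cen 321.91 sd 2.30 [-0.    0.   -0.08 -0.12 -0.05  0.01 -0.03 -0.1  -0.09 -0.    0.  ]
220 area px 0.93 cen 321.97 sd 0.92 [ 0.01 -0.01 -0.01  0.06  0.23  0.37  0.23  0.07 -0.02 -0.    0.  ]
221 area px 1.34 cen 321.89 sd 1.02 [-0.    0.    0.01  0.1   0.36  0.49  0.32  0.07 -0.01 -0.01  0.01]
222 area px 1.37 cen 321.94 sd 1.02 [ 0.02 -0.02 -0.02  0.1   0.37  0.5   0.32  0.1  -0.    0.01 -0.01]
223 area px 1.54 cen 321.85 sd 1.18 [ 0.    0.    0.04  0.15  0.38  0.51  0.34  0.11  0.01  0.   -0.  ]
224 area px 1.35 cen 321.87 sd 1.02 [-0.01  0.    0.02  0.12  0.34  0.5   0.33  0.08 -0.03 -0.01  0.01]
225 area px 1.36 cen 322.01 sd 1.02 [-0.    0.   -0.01  0.11  0.35  0.5   0.32  0.08  0.02  0.    0.  ]
226 area px 1.27 cen 321.89 sd 0.95 [-0.    0.   -0.01  0.11  0.36  0.47  0.3   0.05 -0.01 -0.    0.  ]
227 area px 1.27 cen 321.89 sd 0.96 [ 0.02 -0.02 -0.02  0.1   0.37  0.48  0.28  0.08 -0.01  0.01 -0.01]
228 area px 1.49 cen 321.94 sd 1.14 [-0.03  0.02  0.04  0.14  0.35  0.49  0.34  0.1   0.03  0.01 -0.01]
229 area px 1.75 cen 322.03 sd 1.24 [-0.02  0.01  0.06  0.1
[... 1010 characters left out ...]
 sd 2.25 [ 0.   -0.    0.    0.01 -0.01  0.01  0.02  0.01  0.   -0.01  0.01]
240 area px 0.36 cen 322.18 sd 1.16 [ 0.   -0.    0.01  0.02  0.08  0.1   0.1   0.07 -0.01  0.   -0.  ]
241 area px 1.48 cen 322.40 sd 1.40 [ 0.   -0.    0.02  0.12  0.28  0.36  0.35  0.26  0.1   0.01 -0.01]
242 area px 2.71 cen 322.46 sd 1.41 [-0.01  0.01  0.05  0.2   0.49  0.64  0.62  0.48  0.23  0.04 -0.04]
243 area px 2.51 cen 322.46 sd 1.36 [ 0.03 -0.01  0.01  0.17  0.43  0.62  0.63  0.44  0.21  0.05 -0.06]
244 area px 1.51 cen 322.49 sd 1.29 [ 0.06 -0.01 -0.03  0.03  0.24  0.41  0.44  0.27  0.13  0.07 -0.09]
245 area px 1.27 cen 322.36 sd 1.44 [ 0.06 -0.    0.    0.05  0.18  0.29  0.32  0.23  0.18  0.14 -0.16]
```

The blade's width at the tip doesn't settle which pair of flats is held. I'll turn by 60° each way and compare the tip width against the shank.

Emit:
send_rows([
  {"x":0,"y":0,"z":0,"spin":-0.0952,"claw":25},
  {"x":0,"y":0,"z":0,"spin":-0.0952,"claw":25},
  {"x":0,"y":0,"z":0,"spin":-0.0952,"claw":25},
  {"x":0,"y":0,"z":0,"spin":-0.0952,"claw":25},
  {"x":0,"y":0,"z":0,"spin":-0.0952,"claw":25},
  {"x":0,"y":0,"z":0,"spin":-0.0952,"claw":25},
  {"x":0,"y":0,"z":0,"spin":-0.0952,"claw":25},
  {"x":0,"y":0,"z":0,"spin":0,"claw":25},
  {"x":0,"y":0,"z":0,"spin":0,"claw":25},
])

```text
time_s: 7.4
ee_pos: [0.5999, 0.0223, 0.1415]
eef_rot: [3.142, -0.0, 1.137]
force: [-0.3, -0.3, -1.8]
grip_width: 0.0333
grip_force: 30.0
```

```bash
cat > wid.py <<'E'
from h import *
import sys
np.set_printoptions(precision=2,suppress=True,linewidth=160)
s=np.mean([camera("scene").astype(float) for _ in range(10)],0); np.save(sys.argv[1],s)
d=s[...,2]-s[...,0]; x=np.arange(317,328); o=get_obs(); print(o["ee_pos"],o["eef_rot"])
for r in range(221,237):
    v=d[r,317:328]; bg=np.interp(x,[317.5,326.5],[v[:2].mean(),v[-2:].mean()]); w=(bg-v)/bg
    print(r,"area %.2f cen %.2f"%(w.sum(),(w*x).sum()/w.sum()),w)
E
python3 wid.py s4.npy
```

```text
[0.6  0.02 0.14] [-3.14  0.    1.13]
221 area 1.14 cen 321.79 [ 0.02 -0.02 -0.01  0.09  0.32  0.45  0.28  0.04 -0.03 -0.01  0.01]
222 area 1.19 cen 321.79 [-0.01  0.02  0.01  0.11  0.33  0.45  0.26  0.04 -0.01 -0.02  0.01]
223 area 1.25 cen 321.80 [ 0.02 -0.02  0.01  0.11  0.35  0.45  0.26  0.05  0.01  0.01 -0.01]
224 area 1.21 cen 321.86 [ 0.   -0.   -0.01  0.11  0.35  0.46  0.25  0.05  0.01 -0.01  0.01]
225 area 1.21 cen 321.77 [ 0.   -0.01  0.    0.12  0.34  0.45  0.28  0.05 -0.03 -0.    0.  ]
226 area 1.28 cen 321.92 [ 0.    0.    0.01  0.1   0.35  0.46  0.29  0.06  0.02 -0.    0.  ]
227 area 1.22 cen 321.74 [ 0.   -0.    0.    0.12  0.38  0.44  0.25  0.05 -0.02 -0.    0.  ]
228 area 1.62 cen 321.83 [-0.02  0.01  0.06  0.17  0.42  0.54  0.31  0.1   0.03  0.    0.  ]
229 area 1.85 cen 321.86 [-0.03  0.02  0.07  0.21  0.47  0.59  0.35  0.11  0.04  0.02 -0.  ]
230 area 1.77 cen 321.91 [-0.02  0.    0.03  0.18  0.47  0.61  0.36  0.1   0.02  0.01  0.  ]
231 area 1.63 cen 321.81 [ 0.   -0.01  0.02  0.16  0.48  0.57  0.33  0.07  0.    0.    0.01]
232 area 1.58 cen 321.78 [-0.01  0.    0.01  0.15  0.48  0.57  0.29  0.07 -0.   -0.    0.01]
233 area 1.53 cen 321.73 [-0.02  0.01  0.    0.16  0.48  0.57  0.29  0.05 -0.01  0.   -0.  ]
234 area 1.47 cen 321.81 [-0.    0.   -0.    0.13  0.45  0.54  0.28  0.06  0.   -0.01  0.01]
235 area 1.06 cen 321.89 [-0.01  0.01  0.01  0.08  0.28  0.4   0.22  0.06 -0.   -0.    0.  ]
236 area 0.49 cen 321.87 [-0.    0.    0.    0.03  0.12  0.19  0.11  0.03 -0.01  0.01 -0.01]
```

Emit:
send_rows([
  {"x":0,"y":0,"z":0,"spin":0.0952,"claw":25},
  {"x":0,"y":0,"z":0,"spin":0.0952,"claw":25},
  {"x":0,"y":0,"z":0,"spin":0.0952,"claw":25},
  {"x":0,"y":0,"z":0,"spin":0.0952,"claw":25},
  {"x":0,"y":0,"z":0,"spin":0.0952,"claw":25},
  {"x":0,"y":0,"z":0,"spin":0.0952,"claw":25},
  {"x":0,"y":0,"z":0,"spin":0.0952,"claw":25},
  {"x":0,"y":0,"z":0,"spin":0.0952,"claw":25},
  {"x":0,"y":0,"z":0,"spin":0.0952,"claw":25},
  {"x":0,"y":0,"z":0,"spin":0.0952,"claw":25},
  {"x":0,"y":0,"z":0,"spin":0.0952,"claw":25},
  {"x":0,"y":0,"z":0,"spin":0.0952,"claw":25},
  {"x":0,"y":0,"z":0,"spin":0.0952,"claw":25},
  {"x":0,"y":0,"z":0,"spin":0.0952,"claw":25},
  {"x":0,"y":0,"z":0,"spin":0,"claw":25},
  {"x":0,"y":0,"z":0,"spin":0,"claw":25},
])

```text
time_s: 9.5
ee_pos: [0.5999, 0.0223, 0.1415]
eef_rot: [-3.142, 0.0, -3.061]
force: [0.6, 0.1, -1.1]
grip_width: 0.0331
grip_force: 30.0
```

```bash
python3 wid.py s5.npy
```

```text
[0.6  0.02 0.14] [-3.14 -0.   -3.06]
221 area 1.21 cen 321.82 [ 0.01 -0.01  0.01  0.1   0.32  0.48  0.25  0.06 -0.01 -0.01  0.01]
222 area 1.31 cen 321.70 [ 0.01 -0.    0.02  0.14  0.37  0.47  0.26  0.04  0.    0.   -0.  ]
223 area 1.25 cen 321.72 [ 0.01 -0.01 -0.01  0.14  0.38  0.44  0.26  0.05 -0.02 -0.02  0.01]
224 area 1.36 cen 321.73 [-0.    0.    0.04  0.14  0.39  0.47  0.28  0.05  0.    0.   -0.  ]
225 area 1.37 cen 321.69 [-0.    0.    0.01  0.14  0.42  0.5   0.27  0.04 -0.02 -0.01  0.01]
226 area 1.38 cen 321.71 [ 0.   -0.    0.01  0.16  0.42  0.49  0.26  0.05 -0.01 -0.01  0.01]
227 area 1.42 cen 321.66 [ 0.03 -0.03  0.02  0.16  0.42  0.5   0.27  0.04  0.01 -0.01  0.01]
228 area 1.69 cen 321.74 [ 0.   -0.01  0.04  0.22  0.46  0.54  0.31  0.11  0.01 -0.    0.01]
229 area 1.92 cen 321.92 [-0.03  0.02  0.07  0.22  0.48  0.58  0.37  0.16  0.05  0.03 -0.02]
230 area 1.79 cen 321.95 [-0.01 -0.    0.04  0.17  0.46  0.59  0.38  0.13  0.02  0.02 -0.  ]
231 area 1.60 cen 321.88 [-0.01 -0.    0.01  0.16  0.47  0.56  0.32  0.07  0.02  0.    0.01]
232 area 1.51 cen 321.79 [ 0.   -0.01 -0.01  0.16  0.49  0.55  0.26  0.06  0.01 -0.01  0.01]
233 area 1.37 cen 321.57 [ 0.   -0.01  0.03  0.16  0.47  0.5   0.18  0.02  0.01 -0.    0.  ]
234 area 1.16 cen 321.46 [-0.    0.    0.01  0.15  0.43  0.44  0.14  0.   -0.01 -0.    0.  ]
235 area 0.90 cen 321.40 [ 0.    0.    0.02  0.13  0.33  0.3   0.1   0.01 -0.   -0.01  0.01]
236 area 0.41 cen 321.12 [ 0.   -0.    0.01  0.08  0.16  0.12  0.04 -0.01  0.    0.   -0.  ]
```

The tip is widest at the first yaw (area 1.58, then 1.53 at -60° and 1.37 at +60°), so the blade does lie along the tool's x. Relative to the tip, the cam sits about 2 mm further towards -y. I'll turn back, shift, and come down to just above the cam.

Emit:
send_rows([
  {"x":0,"y":-0.012,"z":0,"spin":-0.0952,"claw":25},
  {"x":0,"y":0,"z":0,"spin":-0.0952,"claw":25},
  {"x":0,"y":0,"z":0,"spin":-0.0952,"claw":25},
  {"x":0,"y":0,"z":0,"spin":-0.0952,"claw":25},
  {"x":0,"y":0,"z":0,"spin":-0.0952,"claw":25},
  {"x":0,"y":0,"z":0,"spin":-0.0952,"claw":25},
  {"x":0,"y":0,"z":0,"spin":-0.0952,"claw":25},
  {"x":0,"y":0,"z":-0.06,"spin":0,"claw":25},
  {"x":0,"y":0,"z":-0.06,"spin":0,"claw":25},
  {"x":0,"y":0,"z":0,"spin":0,"claw":25},
  {"x":0,"y":0,"z":0,"spin":0,"claw":25},
])

```text
time_s: 11.1
ee_pos: [0.5997, 0.0199, 0.1168]
eef_rot: [-3.141, -0.001, 2.182]
force: [-1.1, -0.2, -0.6]
grip_width: 0.0333
grip_force: 30.0
```

```bash
python3 - <<'E'
from h import *
np.set_printoptions(precision=4,suppress=True,linewidth=170)
s=np.mean([camera("scene").astype(float) for _ in range(8)],0); np.save("s6.npy",s)
d=s[...,2]-s[...,0]; o=get_obs(); print(o["ee_pos"],o["eef_rot"],o["force"],o["moment"],proj("scene",[o["ee_pos"]-[0,0,.0966]]))
print(d[232:248,316:330].astype(int)); print(s[232:248,316:330].mean(2).astype(int))
c=cv2.resize(s[224:250,305:340].astype(np.uint8),(700,520),interpolation=cv2.INTER_CUBIC); cv2.imwrite("pics/c8.png",c)
E
```

```text
[0.6    0.0199 0.1177] [3.1413 0.0002 2.1797] [ 0.1524 -0.413  -0.684 ] [ 0.0333 -0.087   0.0247] [[322.0701 240.6955]]
[[ 55  56  55  55  54  43  25  24  42  50  50  49  49  48]
 [ 54  55  54  54  53  43  24  25  44  52  52  52  51  51]
 [ 53  53  54  54  54  42  24  25  45  53  53  54  53  53]
 [ 53  53  53  53  53  43  24  24  45  54  55  55  55  53]
 [ 53  53  52  54  52  42  24  25  45  53  54  53  55  54]
 [ 53  52  52  53  51  43  24  25  45  53  54  53  54  54]
 [ 54  53  53  53  52  42  24  26  44  52  53  53  53  52]
 [ 54  54  54  53  52  43  23  24  43  53  53  53  52  51]
 [ 53  53  54  53  49  37  21  23  41  52  53  53  54  58]
 [ 53  52  52  52  45  30  16  18  33  46  51  52  58  73]
 [ 52  53  52  50  39  23  14  14  23  37  49  52  65  88]
 [ 43  44  45  43  36  24  17  18  27  40  49  54  73  99]
 [ 24  25  26  29  29  26  21  24  31  40  45  54  78 102]
 [ 17  17  17  20  22  21  20  21  27  30  34  47  75 100]
 [ 29  26  24  21  21  20  19  20  21  22  24  31  56  79]
 [ 45  43  41  37  33  30  27  24  23  22  20  25  39  53]]
[[114 112 113 113 112 108 101 100 1
[... 209 characters left out ...]
2 112 112 112 109 101 102 111 114 114 114 115 114]
 [110 112 112 111 111 107 101 101 110 114 114 115 115 114]
 [112 112 112 112 112 108 102 105 111 114 114 114 114 113]
 [113 114 114 114 113 109 104 107 114 115 114 114 114 114]
 [111 112 112 112 112 108 103 105 111 113 115 115 116 124]
 [111 111 111 113 112 110 105 105 108 110 113 114 119 138]
 [113 113 114 112 114 113 109 106 108 109 110 114 127 153]
 [115 115 115 115 117 117 112 109 111 112 113 115 136 165]
 [115 117 123 133 140 142 139 137 134 129 125 126 144 168]
 [110 113 126 149 161 167 171 170 164 156 152 147 151 166]
 [105 106 117 132 144 152 158 161 162 163 165 158 144 145]
 [109 110 111 115 117 122 125 129 132 138 143 139 124 118]]
```

View pics/c8.png

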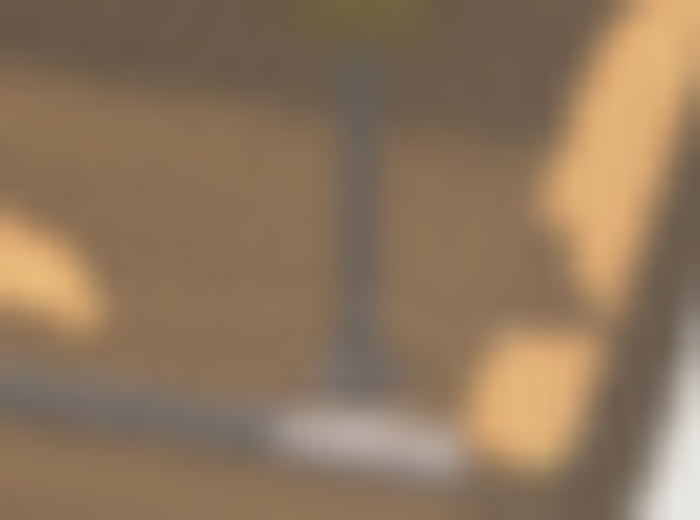

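The shank is now at column 322.5, in line with the cam at 322.45. I'll go down gently, watching the force.

Emit:
send_rows([
  {"x":0,"y":0,"z":-0.005,"spin":0,"claw":25},
  {"x":0,"y":0,"z":-0.005,"spin":0,"claw":25},
  {"x":0,"y":0,"z":-0.005,"spin":0,"claw":25},
  {"x":0,"y":0,"z":-0.005,"spin":0,"claw":25},
  {"x":0,"y":0,"z":0,"spin":0,"claw":25},
  {"x":0,"y":0,"z":0,"spin":0,"claw":25},
])

```text
time_s: 12.1
ee_pos: [0.5999, 0.0199, 0.1134]
eef_rot: [-3.142, 0.0, 2.18]
force: [-0.1, 1.0, -2.3]
grip_width: 0.0332
grip_force: 30.0
```

Emit:
send_rows([
  {"x":0,"y":0,"z":-0.0025,"spin":0,"claw":25},
  {"x":0,"y":0,"z":0,"spin":0,"claw":25},
  {"x":0,"y":0,"z":0,"spin":0,"claw":25},
])

```text
time_s: 12.4
ee_pos: [0.5999, 0.0199, 0.1129]
eef_rot: [-3.142, -0.0, 2.18]
force: [-0.1, 0.0, -0.5]
grip_width: 0.0333
grip_force: 30.0
```

Emit:
send_rows([
  {"x":0,"y":0,"z":-0.0025,"spin":0,"claw":25},
  {"x":0,"y":0,"z":0,"spin":0,"claw":25},
  {"x":0,"y":0,"z":0,"spin":0,"claw":25},
])

```text
time_s: 12.7
ee_pos: [0.5999, 0.0199, 0.1124]
eef_rot: [-3.142, 0.0, 2.18]
force: [-0.6, 1.0, -1.1]
grip_width: 0.0333
grip_force: 30.0
```

```bash
python3 - <<'E'
from h import *
np.set_printoptions(precision=4,suppress=True)
for _ in range(4):
    o=get_obs(); print(o["ee_pos"],o["eef_rot"],o["force"],o["moment"]); camera("top")
E
```

```text
[0.5999 0.0199 0.1124] [-3.1416  0.      2.1795] [-0.6344  1.0213 -1.1077] [ 0.0038 -0.1633 -0.0184]
[0.5999 0.0199 0.1125] [3.1416 0.     2.1795] [ 0.0056  0.5268 -0.3762] [-0.0005 -0.0936 -0.027 ]
[0.5999 0.0199 0.1125] [-3.1416  0.      2.1795] [ 0.3578  0.4595 -0.9593] [-0.0166 -0.1415  0.0417]
[0.5999 0.0199 0.1125] [3.1416 0.     2.1795] [ 0.1966  0.2343 -0.7647] [-0.0178 -0.072   0.0477]
```

Emit:
send_rows([
  {"x":0,"y":0,"z":-0.0025,"spin":0,"claw":25},
  {"x":0,"y":0,"z":0,"spin":0,"claw":25},
  {"x":0,"y":0,"z":0,"spin":0,"claw":25},
])

```text
time_s: 13.2
ee_pos: [0.5999, 0.0199, 0.1119]
eef_rot: [-3.142, -0.0, 2.179]
force: [-0.0, -0.4, -0.9]
grip_width: 0.0334
grip_force: 30.0
```

Emit:
send_rows([
  {"x":0,"y":0,"z":-0.0015,"spin":0,"claw":25},
  {"x":0,"y":0,"z":0,"spin":0,"claw":25},
  {"x":0,"y":0,"z":0,"spin":0,"claw":25},
])

```text
time_s: 13.5
ee_pos: [0.5999, 0.0199, 0.1116]
eef_rot: [3.142, 0.0, 2.18]
force: [0.0, -0.6, -1.1]
grip_width: 0.0334
grip_force: 30.0
```

```bash
cat > f.py <<'E'
from h import *
np.set_printoptions(precision=4,suppress=True)
a=[]
for _ in range(4):
    o=get_obs(); a.append(np.r_[o["ee_pos"],o["eef_rot"][2],o["force"],o["moment"]]); camera("top")
print(o["time_s"],np.mean(a,0))
E
python3 f.py
```

```text
13.65 [ 0.5999  0.0199  0.1117  2.1795  0.3708 -0.3297 -1.196  -0.0197 -0.1202
  0.0146]
```

Emit:
send_rows([
  {"x":0,"y":0,"z":-0.002,"spin":0,"claw":25},
  {"x":0,"y":0,"z":0,"spin":0,"claw":25},
  {"x":0,"y":0,"z":0,"spin":0,"claw":25},
])

```text
time_s: 14.0
ee_pos: [0.5998, 0.0199, 0.1112]
eef_rot: [-3.141, -0.0, 2.18]
force: [-0.7, 0.5, -1.0]
grip_width: 0.0333
grip_force: 30.0
```

Emit:
send_rows([
  {"x":0,"y":0,"z":-0.002,"spin":0,"claw":25},
  {"x":0,"y":0,"z":0,"spin":0,"claw":25},
  {"x":0,"y":0,"z":0,"spin":0,"claw":25},
])

```text
time_s: 14.3
ee_pos: [0.5999, 0.0199, 0.1108]
eef_rot: [-3.142, 0.0, 2.18]
force: [0.0, 0.4, -0.3]
grip_width: 0.0334
grip_force: 30.0
```

```bash
python3 f.py
```

```text
14.45 [ 0.5998  0.0199  0.1108  2.1795 -0.3563  0.0111 -1.0909 -0.0639 -0.0051
  0.0203]
```

Emit:
send_rows([
  {"x":0,"y":0,"z":-0.002,"spin":0,"claw":25},
  {"x":0,"y":0,"z":0,"spin":0,"claw":25},
  {"x":0,"y":0,"z":0,"spin":0,"claw":25},
])

```text
time_s: 14.8
ee_pos: [0.5998, 0.0199, 0.1104]
eef_rot: [-3.141, -0.0, 2.179]
force: [0.2, -1.0, -0.5]
grip_width: 0.0332
grip_force: 30.0
```

Emit:
send_rows([
  {"x":0,"y":0,"z":-0.002,"spin":0,"claw":25},
  {"x":0,"y":0,"z":0,"spin":0,"claw":25},
  {"x":0,"y":0,"z":0,"spin":0,"claw":25},
])

```text
time_s: 15.1
ee_pos: [0.5999, 0.0199, 0.11]
eef_rot: [-3.142, 0.0, 2.18]
force: [-0.7, -0.1, -1.3]
grip_width: 0.0336
grip_force: 30.0
```

```bash
python3 f.py
```

```text
15.25 [ 0.5998  0.0199  0.11    2.1795 -0.3363 -0.2318 -1.255  -0.1319  0.0445
  0.0008]
```

Emit:
send_rows([
  {"x":0,"y":0,"z":-0.002,"spin":0,"claw":25},
  {"x":0,"y":0,"z":0,"spin":0,"claw":25},
  {"x":0,"y":0,"z":0,"spin":0,"claw":25},
])

```text
time_s: 15.6
ee_pos: [0.5999, 0.0199, 0.1096]
eef_rot: [-3.142, -0.0, 2.18]
force: [-0.2, -0.9, -1.2]
grip_width: 0.0334
grip_force: 30.0
```

Emit:
send_rows([
  {"x":0,"y":0,"z":-0.002,"spin":0,"claw":25},
  {"x":0,"y":0,"z":0,"spin":0,"claw":25},
  {"x":0,"y":0,"z":0,"spin":0,"claw":25},
])

```text
time_s: 15.9
ee_pos: [0.5999, 0.0199, 0.1093]
eef_rot: [3.142, -0.0, 2.18]
force: [-0.1, -0.5, -0.5]
grip_width: 0.0334
grip_force: 30.0
```

```bash
python3 f.py
```

```text
16.05 [ 0.5999  0.0199  0.1092  2.1795 -0.6797 -0.5607 -0.8471 -0.1429  0.0913
 -0.0033]
```

Emit:
send_rows([
  {"x":0,"y":0,"z":-0.002,"spin":0,"claw":25},
  {"x":0,"y":0,"z":0,"spin":0,"claw":25},
  {"x":0,"y":0,"z":0,"spin":0,"claw":25},
])

```text
time_s: 16.4
ee_pos: [0.5999, 0.0199, 0.1088]
eef_rot: [-3.142, 0.0, 2.18]
force: [0.5, -0.3, 0.1]
grip_width: 0.0329
grip_force: 30.0
```

Emit:
send_rows([
  {"x":0,"y":0,"z":-0.002,"spin":0,"claw":25},
  {"x":0,"y":0,"z":0,"spin":0,"claw":25},
  {"x":0,"y":0,"z":0,"spin":0,"claw":25},
])

```text
time_s: 16.7
ee_pos: [0.5999, 0.0199, 0.1084]
eef_rot: [-3.142, -0.0, 2.18]
force: [-0.5, -0.4, -0.8]
grip_width: 0.0332
grip_force: 30.0
```

```bash
python3 f.py
```

```text
16.85 [ 0.5999  0.0199  0.1084  2.1795 -0.761  -0.2311 -0.7225 -0.2182  0.1642
 -0.0146]
```

A sideways force is building along the slot's normal, so the blade is inside the slot and rubbing one wall. I'll ease it over 0.4 mm and continue down.

Emit:
send_rows([
  {"x":-0.0016,"y":-0.0012,"z":0,"spin":0,"claw":25},
  {"x":0,"y":0,"z":-0.002,"spin":0,"claw":25},
  {"x":0,"y":0,"z":0,"spin":0,"claw":25},
  {"x":0,"y":0,"z":0,"spin":0,"claw":25},
])

```text
time_s: 17.3
ee_pos: [0.5997, 0.0197, 0.1082]
eef_rot: [3.141, 0.0, 2.179]
force: [-0.1, -0.4, 1.2]
grip_width: 0.0335
grip_force: 30.0
```

```bash
python3 f.py
```

```text
17.45 [ 0.5997  0.0197  0.1082  2.1795  0.1306  0.2731  1.6554 -0.0044 -0.0099
 -0.0047]
```

Emit:
send_rows([
  {"x":0,"y":0,"z":-0.002,"spin":0,"claw":25},
  {"x":0,"y":0,"z":0,"spin":0,"claw":25},
  {"x":0,"y":0,"z":0,"spin":0,"claw":25},
])

```text
time_s: 17.8
ee_pos: [0.5998, 0.0197, 0.108]
eef_rot: [3.141, 0.0, 2.179]
force: [-0.5, 0.5, 4.8]
grip_width: 0.0328
grip_force: 30.0
```

```bash
python3 f.py
```

```text
17.95 [ 0.5997  0.0197  0.108   2.1795 -0.8152  0.353   5.2803 -0.0272  0.0505
  0.0011]
```

The blade is on the slot's floor: TCP z 0.108 puts the tip at 11.7 mm, with about 6 N of press. I'll ease the press a little and start turning clockwise.

Emit:
send_rows([
  {"x":0,"y":0,"z":0.001,"spin":0,"claw":25},
  {"x":0,"y":0,"z":0,"spin":0,"claw":25},
  {"x":0,"y":0,"z":0,"spin":0,"claw":25},
])

```text
time_s: 18.3
ee_pos: [0.5997, 0.0197, 0.108]
eef_rot: [3.141, 0.0, 2.179]
force: [-0.7, 0.5, 6.0]
grip_width: 0.0332
grip_force: 30.0
```

```bash
cat > g.py <<'E'
from h import *
import sys
np.set_printoptions(precision=4,suppress=True)
a=[]
for _ in range(int(sys.argv[1]) if len(sys.argv)>1 else 2):
    o=get_obs(); a.append(np.r_[o["ee_pos"][2],o["eef_rot"][2],o["force"],o["moment"],o["tau"][5]]); camera("top")
a=np.array(a);print(o["time_s"],a.mean(0),"tau6",a[:,-1],"q6",o["qpos"][5])
E
python3 g.py 3
```

```text
18.4 [ 0.108   2.1795 -0.3824  0.1657  5.3101  0.0307 -0.0693  0.021   0.0009] tau6 [0.0009 0.0009 0.0009] q6 -0.6369802833849649
```

Emit:
send_rows([
  {"x":0,"y":0,"z":0,"spin":-0.015,"claw":25},
  {"x":0,"y":0,"z":0,"spin":-0.015,"claw":25},
  {"x":0,"y":0,"z":0,"spin":-0.015,"claw":25},
  {"x":0,"y":0,"z":0,"spin":-0.015,"claw":25},
  {"x":0,"y":0,"z":0,"spin":-0.015,"claw":25},
  {"x":0,"y":0,"z":0,"spin":-0.015,"claw":25},
  {"x":0,"y":0,"z":0,"spin":-0.015,"claw":25},
  {"x":0,"y":0,"z":0,"spin":-0.015,"claw":25},
  {"x":0,"y":0,"z":0,"spin":0,"claw":25},
])

```text
time_s: 19.35
ee_pos: [0.5997, 0.0197, 0.108]
eef_rot: [3.141, 0.0, 1.99]
force: [-0.4, 0.3, 5.4]
grip_width: 0.033
grip_force: 30.0
```

```bash
python3 g.py 3
```

```text
19.45 [ 0.108   1.9907 -0.3523  0.022   5.1215 -0.0006 -0.0046  0.0365  0.2103] tau6 [0.4109 0.1639 0.056 ] q6 -0.4484574473297429
```

Emit:
send_rows([
  {"x":0,"y":0,"z":0,"spin":-0.015,"claw":25},
  {"x":0,"y":0,"z":0,"spin":-0.015,"claw":25},
  {"x":0,"y":0,"z":0,"spin":-0.015,"claw":25},
  {"x":0,"y":0,"z":0,"spin":-0.015,"claw":25},
  {"x":0,"y":0,"z":0,"spin":-0.015,"claw":25},
  {"x":0,"y":0,"z":0,"spin":-0.015,"claw":25},
  {"x":0,"y":0,"z":0,"spin":-0.015,"claw":25},
  {"x":0,"y":0,"z":0,"spin":0,"claw":25},
  {"x":0,"y":0,"z":0,"spin":0,"claw":25},
  {"x":0,"y":0,"z":0,"spin":0,"claw":25},
])

```text
time_s: 20.5
ee_pos: [0.5997, 0.0197, 0.108]
eef_rot: [3.141, 0.0, 1.826]
force: [-0.4, 0.5, 4.6]
grip_width: 0.0332
grip_force: 30.0
```

```bash
python3 g.py 5
```

```text
20.7 [ 0.108   1.8261 -0.4269  0.0032  5.276   0.0466 -0.0751  0.0223  0.0172] tau6 [0.0188 0.017  0.0169 0.0167 0.0167] q6 -0.28356200475114995
```

The settled torque of joint 6 is a clean measure: 0.001 N m before and 0.017 N m while the cam turns. I'll lower the grip to 4 N so it slips before the torque gets too high, and continue in small steps.

Emit:
send_rows([
  {"x":0,"y":0,"z":0,"spin":0,"claw":25},
  {"x":0,"y":0,"z":0,"spin":-0.015,"claw":25},
  {"x":0,"y":0,"z":0,"spin":-0.015,"claw":25},
  {"x":0,"y":0,"z":0,"spin":-0.015,"claw":25},
  {"x":0,"y":0,"z":0,"spin":0,"claw":25},
  {"x":0,"y":0,"z":0,"spin":0,"claw":25},
  {"x":0,"y":0,"z":0,"spin":0,"claw":25},
], force=4)

```text
time_s: 21.45
ee_pos: [0.5995, 0.0197, 0.1077]
eef_rot: [-3.141, -0.0, 1.756]
force: [0.1, 0.4, 2.0]
grip_width: 0.0325
grip_force: 3.9
```

```bash
python3 g.py 2
```

```text
21.5 [ 0.1077  1.7556  0.2867  0.3538  1.6165  0.1213 -0.3583  0.0327  0.0184] tau6 [0.0223 0.0145] q6 -0.21301267178229918
```

Emit:
send_rows([
  {"x":0,"y":0,"z":0,"spin":-0.016,"claw":25},
  {"x":0,"y":0,"z":0,"spin":-0.016,"claw":25},
  {"x":0,"y":0,"z":0,"spin":-0.016,"claw":25},
  {"x":0,"y":0,"z":0,"spin":-0.016,"claw":25},
  {"x":0,"y":0,"z":0,"spin":0,"claw":25},
  {"x":0,"y":0,"z":0,"spin":0,"claw":25},
  {"x":0,"y":0,"z":0,"spin":0,"claw":25},
])

```text
time_s: 22.25
ee_pos: [0.5995, 0.0197, 0.1078]
eef_rot: [-3.141, 0.0, 1.655]
force: [1.2, 0.8, 0.3]
grip_width: 0.0328
grip_force: 3.9
```

```bash
python3 g.py 1
```

```text
22.25 [ 0.1078  1.6551  1.2204  0.7708  0.2648  0.1359 -0.3753 -0.0358  0.0234] tau6 [0.0234] q6 -0.1125456884001698
```

Emit:
send_rows([
  {"x":0,"y":0,"z":-0.001,"spin":-0.016,"claw":25},
  {"x":0,"y":0,"z":-0.001,"spin":-0.016,"claw":25},
  {"x":0,"y":0,"z":0,"spin":-0.016,"claw":25},
  {"x":0,"y":0,"z":0,"spin":-0.016,"claw":25},
  {"x":0,"y":0,"z":0,"spin":0,"claw":25},
  {"x":0,"y":0,"z":0,"spin":0,"claw":25},
  {"x":0,"y":0,"z":0,"spin":0,"claw":25},
])

```text
time_s: 23.0
ee_pos: [0.5996, 0.0197, 0.1075]
eef_rot: [3.141, -0.0, 1.555]
force: [1.1, 0.5, 3.6]
grip_width: 0.0319
grip_force: 4.0
```

```bash
python3 g.py 1
```

```text
23.0 [ 0.1075  1.5546  1.1369  0.4783  3.5689  0.0967 -0.3844  0.0049  0.0233] tau6 [0.0233] q6 -0.012060828475429154
```

Emit:
send_rows([
  {"x":0,"y":0,"z":0,"spin":-0.016,"claw":25},
  {"x":0,"y":0,"z":0,"spin":-0.016,"claw":25},
  {"x":0,"y":0,"z":0,"spin":-0.016,"claw":25},
  {"x":0,"y":0,"z":0,"spin":-0.016,"claw":25},
  {"x":0,"y":0,"z":0,"spin":0,"claw":25},
  {"x":0,"y":0,"z":0,"spin":0,"claw":25},
  {"x":0,"y":0,"z":0,"spin":0,"claw":25},
])

```text
time_s: 23.75
ee_pos: [0.5996, 0.0197, 0.1075]
eef_rot: [3.141, -0.0, 1.454]
force: [2.0, -0.4, 3.1]
grip_width: 0.032
grip_force: 4.0
```

```bash
python3 g.py 1
```

```text
23.75 [ 0.1075  1.454   1.9948 -0.3555  3.1151  0.0916 -0.5163  0.0488  0.0236] tau6 [0.0236] q6 0.0885129168679452
```

Emit:
send_rows([
  {"x":0.001,"y":0,"z":0,"spin":-0.016,"claw":25},
  {"x":0,"y":0,"z":0,"spin":-0.016,"claw":25},
  {"x":0,"y":0,"z":0,"spin":-0.016,"claw":25},
  {"x":0,"y":0,"z":0,"spin":-0.016,"claw":25},
  {"x":0,"y":0,"z":0,"spin":0,"claw":25},
  {"x":0,"y":0,"z":0,"spin":0,"claw":25},
  {"x":0,"y":0,"z":0,"spin":0,"claw":25},
])

```text
time_s: 24.5
ee_pos: [0.5998, 0.0197, 0.1075]
eef_rot: [3.142, 0.0, 1.354]
force: [1.4, -0.3, 3.5]
grip_width: 0.0322
grip_force: 4.0
```

```bash
python3 g.py 1
```

```text
24.5 [ 0.1075  1.3535  1.3709 -0.2636  3.547   0.0127 -0.5051  0.0425  0.0236] tau6 [0.0236] q6 0.18904386395980433
```

Emit:
send_rows([
  {"x":0.001,"y":0,"z":0,"spin":-0.016,"claw":25},
  {"x":0,"y":0,"z":0,"spin":-0.016,"claw":25},
  {"x":0,"y":0,"z":0,"spin":-0.016,"claw":25},
  {"x":0,"y":0,"z":0,"spin":-0.016,"claw":25},
  {"x":0,"y":0,"z":0,"spin":0,"claw":25},
  {"x":0,"y":0,"z":0,"spin":0,"claw":25},
  {"x":0,"y":0,"z":0,"spin":0,"claw":25},
])

```text
time_s: 25.25
ee_pos: [0.5999, 0.0197, 0.1074]
eef_rot: [-3.142, 0.0, 1.253]
force: [0.5, 0.7, 5.0]
grip_width: 0.0319
grip_force: 4.0
```

```bash
python3 g.py 1
```

```text
25.25 [ 0.1074  1.253   0.5171  0.7436  4.9678  0.0539 -0.3634  0.0429  0.0233] tau6 [0.0233] q6 0.28955883011759576
```

Emit:
send_rows([
  {"x":0,"y":0,"z":0,"spin":-0.016,"claw":25},
  {"x":0,"y":0,"z":0,"spin":-0.016,"claw":25},
  {"x":0,"y":0,"z":0,"spin":-0.016,"claw":25},
  {"x":0,"y":0,"z":0,"spin":-0.016,"claw":25},
  {"x":0,"y":0,"z":0,"spin":0,"claw":25},
  {"x":0,"y":0,"z":0,"spin":0,"claw":25},
  {"x":0,"y":0,"z":0,"spin":0,"claw":25},
])

```text
time_s: 26.0
ee_pos: [0.6, 0.0197, 0.1074]
eef_rot: [3.142, 0.0, 1.152]
force: [1.0, 0.2, 5.1]
grip_width: 0.0321
grip_force: 4.0
```

```bash
python3 g.py 1
```

```text
26.0 [ 0.1074  1.1525  1.0083  0.1694  5.0567 -0.0236 -0.512  -0.0166  0.0234] tau6 [0.0234] q6 0.390124854772752
```

Emit:
send_rows([
  {"x":0.001,"y":0,"z":0,"spin":-0.018,"claw":25},
  {"x":0,"y":0,"z":0,"spin":-0.018,"claw":25},
  {"x":0,"y":0,"z":0,"spin":-0.018,"claw":25},
  {"x":0,"y":0,"z":0,"spin":-0.018,"claw":25},
  {"x":0,"y":0,"z":0,"spin":0,"claw":25},
  {"x":0,"y":0,"z":0,"spin":0,"claw":25},
  {"x":0,"y":0,"z":0,"spin":0,"claw":25},
])

```text
time_s: 26.75
ee_pos: [0.6001, 0.0197, 0.1074]
eef_rot: [-3.142, 0.0, 1.039]
force: [1.2, -0.4, 3.5]
grip_width: 0.0316
grip_force: 4.0
```

```bash
python3 g.py 1
```

```text
26.75 [ 0.1074  1.0394  1.2297 -0.4267  3.4789 -0.114  -0.2605  0.0186  0.0239] tau6 [0.0239] q6 0.5031926762253668
```

Emit:
send_rows([
  {"x":0,"y":0,"z":0,"spin":-0.018,"claw":25},
  {"x":0,"y":0,"z":0,"spin":-0.018,"claw":25},
  {"x":0,"y":0,"z":0,"spin":-0.018,"claw":25},
  {"x":0,"y":0,"z":0,"spin":-0.018,"claw":25},
  {"x":0,"y":0,"z":0,"spin":0,"claw":25},
  {"x":0,"y":0,"z":0,"spin":0,"claw":25},
  {"x":0,"y":0,"z":0,"spin":0,"claw":25},
])

```text
time_s: 27.5
ee_pos: [0.6002, 0.0197, 0.1075]
eef_rot: [3.142, -0.0, 0.926]
force: [1.5, -0.5, 3.8]
grip_width: 0.0321
grip_force: 4.0
```

```bash
python3 g.py 1
```

```text
27.5 [ 0.1075  0.9263  1.4537 -0.5115  3.8411 -0.147  -0.3568  0.0254  0.024 ] tau6 [0.024] q6 0.6162956326604266
```

Emit:
send_rows([
  {"x":0.001,"y":-0.0005,"z":0,"spin":-0.018,"claw":25},
  {"x":0,"y":0,"z":0,"spin":-0.018,"claw":25},
  {"x":0,"y":0,"z":0,"spin":-0.018,"claw":25},
  {"x":0,"y":0,"z":0,"spin":-0.018,"claw":25},
  {"x":0,"y":0,"z":0,"spin":0,"claw":25},
  {"x":0,"y":0,"z":0,"spin":0,"claw":25},
  {"x":0,"y":0,"z":0,"spin":0,"claw":25},
])

```text
time_s: 28.25
ee_pos: [0.6003, 0.0196, 0.1074]
eef_rot: [-3.142, -0.0, 0.813]
force: [0.3, -0.2, 4.5]
grip_width: 0.0318
grip_force: 4.0
```

```bash
python3 g.py 1
```

```text
28.25 [ 0.1074  0.8132  0.2978 -0.1549  4.4501  0.0042 -0.0672 -0.0197  0.0235] tau6 [0.0235] q6 0.7291986519932676
```

Emit:
send_rows([
  {"x":0,"y":0,"z":0,"spin":-0.018,"claw":25},
  {"x":0,"y":0,"z":0,"spin":-0.018,"claw":25},
  {"x":0,"y":0,"z":0,"spin":-0.018,"claw":25},
  {"x":0,"y":0,"z":0,"spin":-0.018,"claw":25},
  {"x":0,"y":0,"z":0,"spin":0,"claw":25},
  {"x":0,"y":0,"z":0,"spin":0,"claw":25},
  {"x":0,"y":0,"z":0,"spin":0,"claw":25},
])

```text
time_s: 29.0
ee_pos: [0.6003, 0.0196, 0.1074]
eef_rot: [3.142, 0.0, 0.7]
force: [0.5, -0.4, 3.5]
grip_width: 0.0318
grip_force: 4.0
```

```bash
python3 g.py 1
```

```text
29.0 [ 0.1074  0.7001  0.4914 -0.3846  3.507  -0.06   -0.1148  0.0206  0.0236] tau6 [0.0236] q6 0.8423110503281065
```

Emit:
send_rows([
  {"x":0,"y":0,"z":0,"spin":-0.018,"claw":25},
  {"x":0,"y":0,"z":0,"spin":-0.018,"claw":25},
  {"x":0,"y":0,"z":0,"spin":-0.018,"claw":25},
  {"x":0,"y":0,"z":0,"spin":-0.018,"claw":25},
  {"x":0,"y":0,"z":0,"spin":0,"claw":25},
  {"x":0,"y":0,"z":0,"spin":0,"claw":25},
  {"x":0,"y":0,"z":0,"spin":0,"claw":25},
])

```text
time_s: 29.75
ee_pos: [0.6004, 0.0195, 0.1075]
eef_rot: [3.142, -0.0, 0.587]
force: [1.1, -0.4, 3.6]
grip_width: 0.0318
grip_force: 4.0
```

```bash
python3 g.py 1
```

```text
29.75 [ 0.1075  0.587   1.067  -0.3816  3.6255 -0.1714 -0.2166  0.0107  0.0239] tau6 [0.0239] q6 0.9554405398170757
```

Emit:
send_rows([
  {"x":0.0005,"y":-0.0005,"z":0,"spin":-0.018,"claw":25},
  {"x":0,"y":0,"z":0,"spin":-0.018,"claw":25},
  {"x":0,"y":0,"z":0,"spin":-0.018,"claw":25},
  {"x":0,"y":0,"z":0,"spin":-0.018,"claw":25},
  {"x":0,"y":0,"z":0,"spin":0,"claw":25},
  {"x":0,"y":0,"z":0,"spin":0,"claw":25},
  {"x":0,"y":0,"z":0,"spin":0,"claw":25},
])

```text
time_s: 30.5
ee_pos: [0.6004, 0.0195, 0.1074]
eef_rot: [-3.142, 0.0, 0.474]
force: [1.4, 0.3, 3.7]
grip_width: 0.0319
grip_force: 4.0
```

```bash
python3 g.py 1
```

```text
30.5 [ 0.1074  0.4739  1.3571  0.2817  3.687  -0.1161 -0.0938  0.0169  0.0238] tau6 [0.0238] q6 1.0683492569173936
```

Emit:
send_rows([
  {"x":0,"y":-0.0005,"z":0,"spin":-0.018,"claw":25},
  {"x":0,"y":0,"z":0,"spin":-0.018,"claw":25},
  {"x":0,"y":0,"z":0,"spin":-0.018,"claw":25},
  {"x":0,"y":0,"z":0,"spin":-0.018,"claw":25},
  {"x":0,"y":0,"z":0,"spin":0,"claw":25},
  {"x":0,"y":0,"z":0,"spin":0,"claw":25},
  {"x":0,"y":0,"z":0,"spin":0,"claw":25},
])

```text
time_s: 31.25
ee_pos: [0.6005, 0.0194, 0.1074]
eef_rot: [3.142, -0.0, 0.361]
force: [-0.0, -0.7, 4.3]
grip_width: 0.0321
grip_force: 4.0
```

```bash
python3 g.py 1
```

```text
31.25 [ 0.1074  0.3608 -0.0472 -0.694   4.2715  0.0457 -0.1501  0.0329  0.0236] tau6 [0.0236] q6 1.1812715569953014
```

Emit:
send_rows([
  {"x":0,"y":0,"z":0,"spin":-0.018,"claw":25},
  {"x":0,"y":0,"z":0,"spin":-0.018,"claw":25},
  {"x":0,"y":0,"z":0,"spin":-0.018,"claw":25},
  {"x":0,"y":0,"z":0,"spin":-0.018,"claw":25},
  {"x":0,"y":0,"z":0,"spin":0,"claw":25},
  {"x":0,"y":0,"z":0,"spin":0,"claw":25},
  {"x":0,"y":0,"z":0,"spin":0,"claw":25},
])

```text
time_s: 32.0
ee_pos: [0.6004, 0.0194, 0.1074]
eef_rot: [3.142, 0.0, 0.248]
force: [0.3, -0.0, 2.5]
grip_width: 0.0318
grip_force: 4.0
```

```bash
python3 g.py 1
```

```text
32.0 [ 0.1074  0.2477  0.2805 -0.0335  2.4826 -0.1367 -0.2177  0.0486  0.0359] tau6 [0.0359] q6 1.2943432116883307
```

The torque has risen to 0.036 N m, so the stop is near. I'll use finer steps.

Emit:
send_rows([
  {"x":0,"y":0,"z":-0.0005,"spin":-0.01,"claw":25},
  {"x":0,"y":0,"z":0,"spin":-0.01,"claw":25},
  {"x":0,"y":0,"z":0,"spin":0,"claw":25},
  {"x":0,"y":0,"z":0,"spin":0,"claw":25},
  {"x":0,"y":0,"z":0,"spin":0,"claw":25},
])

```text
time_s: 32.55
ee_pos: [0.6005, 0.0194, 0.1074]
eef_rot: [3.142, -0.0, 0.216]
force: [-0.4, 0.1, 4.8]
grip_width: 0.0322
grip_force: 4.0
```

```bash
python3 g.py 2
```

```text
32.6 [ 0.1074  0.2161 -0.1445 -0.4461  5.0231 -0.1496 -0.1018  0.0158  0.0394] tau6 [0.042  0.0368] q6 1.3259861322583568
```

Emit:
send_rows([
  {"x":0,"y":0,"z":0,"spin":-0.01,"claw":25},
  {"x":0,"y":0,"z":0,"spin":-0.01,"claw":25},
  {"x":0,"y":0,"z":0,"spin":0,"claw":25},
  {"x":0,"y":0,"z":0,"spin":0,"claw":25},
  {"x":0,"y":0,"z":0,"spin":0,"claw":25},
  {"x":0,"y":0,"z":0,"spin":0,"claw":25},
])

```text
time_s: 33.25
ee_pos: [0.6005, 0.0194, 0.1074]
eef_rot: [3.142, -0.0, 0.184]
force: [0.7, -0.8, 5.5]
grip_width: 0.0321
grip_force: 4.0
```

```bash
python3 g.py 2
```

```text
33.3 [ 0.1074  0.184   0.4295 -0.8373  5.0194 -0.1862 -0.1079  0.0232  0.0454] tau6 [0.0455 0.0454] q6 1.3581123536367365
```

Emit:
send_rows([
  {"x":0,"y":0,"z":0,"spin":-0.01,"claw":25},
  {"x":0,"y":0,"z":0,"spin":-0.01,"claw":25},
  {"x":0,"y":0,"z":0,"spin":0,"claw":25},
  {"x":0,"y":0,"z":0,"spin":0,"claw":25},
  {"x":0,"y":0,"z":0,"spin":0,"claw":25},
  {"x":0,"y":0,"z":0,"spin":0,"claw":25},
])

```text
time_s: 33.95
ee_pos: [0.6005, 0.0194, 0.1074]
eef_rot: [3.142, -0.0, 0.153]
force: [0.6, -1.7, 5.0]
grip_width: 0.0319
grip_force: 4.0
```

```bash
python3 g.py 2
```

```text
34.0 [ 0.1074  0.1526  0.4502 -0.8388  5.1096 -0.1844 -0.0906  0.0468  0.0539] tau6 [0.0539 0.0539] q6 1.3894911632574414
```

The torque is climbing steadily, now 0.054 N m, so the cam is tight and I'll stop there. I'll unwind the stored twist, then lift out.

Emit:
send_rows([
  {"x":0,"y":0,"z":0,"spin":0.02,"claw":25},
  {"x":0,"y":0,"z":0,"spin":0.02,"claw":25},
  {"x":0,"y":0,"z":0,"spin":0.02,"claw":25},
  {"x":0,"y":0,"z":0,"spin":0.02,"claw":25},
  {"x":0,"y":0,"z":0,"spin":0.02,"claw":25},
  {"x":0,"y":0,"z":0,"spin":0.02,"claw":25},
  {"x":0,"y":0,"z":0,"spin":0,"claw":25},
  {"x":0,"y":0,"z":0,"spin":0,"claw":25},
  {"x":0,"y":0,"z":0,"spin":0,"claw":25},
])

```text
time_s: 34.95
ee_pos: [0.6005, 0.0194, 0.1074]
eef_rot: [3.142, -0.0, 0.34]
force: [0.7, -0.2, 5.4]
grip_width: 0.032
grip_force: 4.0
```

```bash
python3 g.py 1
```

```text
34.95 [ 0.1074  0.3403  0.7435 -0.1859  5.3831 -0.128  -0.1147  0.0033  0.0001] tau6 [0.0001] q6 1.2017599202622036
```

Emit:
send_rows([
  {"x":0,"y":0,"z":0,"spin":0,"claw":25},
  {"x":0,"y":0,"z":0,"spin":0,"claw":25},
  {"x":0,"y":0,"z":0.005,"spin":0,"claw":25},
  {"x":0,"y":0,"z":0.01,"spin":0,"claw":25},
  {"x":0,"y":0,"z":0.02,"spin":0,"claw":25},
  {"x":0,"y":0,"z":0.1,"spin":0,"claw":25},
  {"x":0,"y":0,"z":0.15,"spin":0,"claw":25},
  {"x":0,"y":0,"z":0.15,"spin":0,"claw":25},
  {"x":0,"y":0,"z":0.12,"spin":0,"claw":25},
  {"x":-0.0776,"y":-0.1683,"z":0,"spin":0,"claw":25},
  {"x":-0.0776,"y":-0.1683,"z":0,"spin":0,"claw":25},
  {"x":-0.0776,"y":-0.1683,"z":0,"spin":0,"claw":25},
  {"x":-0.0776,"y":-0.1683,"z":0,"spin":0,"claw":25},
  {"x":-0.0776,"y":-0.1683,"z":0,"spin":0,"claw":25},
  {"x":-0.0776,"y":-0.1683,"z":0,"spin":0,"claw":25},
  {"x":-0.0776,"y":-0.1683,"z":0,"spin":0,"claw":25},
  {"x":-0.0776,"y":-0.1683,"z":0,"spin":0,"claw":25},
  {"x":0,"y":0,"z":0,"spin":0,"claw":25},
  {"x":0,"y":0,"z":0,"spin":0,"claw":25},
  {"x":0,"y":0,"z":0,"spin":0,"claw":25},
], force=25)

```text
time_s: 37.0
ee_pos: [0.4766, -0.2491, 0.2184]
eef_rot: [-3.141, -0.0, 0.342]
force: [-0.6, 0.7, -0.7]
grip_width: 0.032
grip_force: 25.0
```

```bash
python3 - <<'E'
from h import *
np.set_printoptions(precision=4,suppress=True,linewidth=170)
s=np.mean([camera("scene").astype(float) for _ in range(4)],0); np.save("s9.npy",s)
o=get_obs(); p=o["ee_pos"]; print(o["time_s"],p,o["eef_rot"],o["force"],o["moment"])
s2=cv2.imread("pics/scene2.png").astype(float)
for nm,im,q in(("old",s2,np.array([.4758,-.2497,.2198])),("new",s,p)):
    pr=proj("scene",[q-[0,0,.075],q-[0,0,.0966]]); print(nm,"pred",pr)
    g=im.mean(2)[256:274,382:402]; bg=np.median(g,1,keepdims=True); w=np.clip(bg-g-15,0,None)
    for r in range(0,18): print(256+r,"%.0f %.2f"%(w[r].sum(),(w[r]*np.arange(382,402)).sum()/max(w[r].sum(),1)),end=" | ")
    print()
E
```

```text
37.2 [ 0.4766 -0.2492  0.2184] [-3.1415  0.      0.3429] [ 0.1426 -0.3863 -0.3342] [ 0.0419 -0.0074  0.005 ]
old pred [[391.8154 260.8139]
 [391.0062 266.7589]]
256 160 392.73 | 257 147 392.62 | 258 138 392.37 | 259 144 392.16 | 260 148 392.05 | 261 158 391.94 | 262 170 391.84 | 263 160 391.72 | 264 147 391.59 | 265 142 391.36 | 266 131 391.13 | 267 87 390.93 | 268 11 389.94 | 269 179 385.86 | 270 493 386.02 | 271 615 386.03 | 272 344 386.08 | 273 5 387.40 | 
new pred [[391.6788 260.9663]
 [390.8721 266.902 ]]
256 149 392.59 | 257 142 392.42 | 258 141 392.16 | 259 150 392.05 | 260 161 391.95 | 261 170 391.84 | 262 160 391.73 | 263 144 391.61 | 264 110 391.51 | 265 65 391.45 | 266 38 391.40 | 267 10 391.03 | 268 3 386.00 | 269 180 385.82 | 270 489 385.99 | 271 605 386.05 | 272 354 386.08 | 273 15 386.90 |
```

Emit:
send_rows([
  {"x":0,"y":-0.0025,"z":-0.1,"spin":0,"claw":25},
  {"x":0,"y":0,"z":-0.09,"spin":0,"claw":25},
  {"x":0,"y":0,"z":-0.04,"spin":0,"claw":25},
  {"x":0,"y":0,"z":-0.03,"spin":0,"claw":25},
  {"x":0,"y":0,"z":-0.03,"spin":0,"claw":25},
  {"x":0,"y":0,"z":0,"spin":0,"claw":25},
  {"x":0,"y":0,"z":0,"spin":0,"claw":25},
])

```text
time_s: 37.9
ee_pos: [0.4765, -0.2505, 0.1608]
eef_rot: [3.141, -0.0, 0.342]
force: [-0.3, -0.7, -0.7]
grip_width: 0.032
grip_force: 25.0
```

```bash
python3 f.py
```

```text
38.05 [ 0.4765 -0.2505  0.1608  0.3417 -0.2126 -0.256  -1.1085  0.0134  0.0021
  0.0188]
```

No force, so the tip is in the hole. I'll lower it the rest of the way.

Emit:
send_rows([
  {"x":0,"y":0,"z":-0.05,"spin":0,"claw":25},
  {"x":0,"y":0,"z":-0.08,"spin":0,"claw":25},
  {"x":0,"y":0,"z":-0.08,"spin":0,"claw":25},
  {"x":0,"y":0,"z":-0.06,"spin":0,"claw":25},
  {"x":0,"y":0,"z":-0.02,"spin":0,"claw":25},
  {"x":0,"y":0,"z":0,"spin":0,"claw":25},
  {"x":0,"y":0,"z":0,"spin":0,"claw":25},
])

```text
time_s: 38.8
ee_pos: [0.4765, -0.2505, 0.1028]
eef_rot: [3.141, -0.0, 0.342]
force: [0.6, -0.7, -0.6]
grip_width: 0.0318
grip_force: 25.0
```

```bash
python3 f.py
```

```text
38.95 [ 0.4766 -0.2506  0.1029  0.3417  0.1741 -0.3223 -0.6533  0.0165 -0.018
 -0.0121]
```

Emit:
send_rows([
  {"x":0,"y":0,"z":-0.006,"spin":0,"claw":25},
  {"x":0,"y":0,"z":-0.006,"spin":0,"claw":25},
  {"x":0,"y":0,"z":0,"spin":0,"claw":25},
  {"x":0,"y":0,"z":0,"spin":0,"claw":34},
  {"x":0,"y":0,"z":0,"spin":0,"claw":38},
  {"x":0,"y":0,"z":0,"spin":0,"claw":55},
  {"x":0,"y":0,"z":0,"spin":0,"claw":60},
  {"x":0,"y":0,"z":0,"spin":0,"claw":60},
  {"x":0,"y":0,"z":0.03,"spin":0,"claw":60},
  {"x":0,"y":0,"z":0.1,"spin":0,"claw":60},
  {"x":0,"y":0,"z":0.15,"spin":0,"claw":60},
  {"x":0,"y":0,"z":0.2,"spin":0,"claw":60},
  {"x":0,"y":0,"z":0.2,"spin":0,"claw":60},
  {"x":0,"y":0,"z":0,"spin":0,"claw":60},
])

```text
time_s: 40.4
ee_pos: [0.4777, -0.2512, 0.2419]
eef_rot: [3.135, -0.006, 0.342]
force: [0.3, -0.1, 0.0]
grip_width: 0.0606
grip_force: 0.0
```

```bash
python3 - <<'E'
from h import *
np.set_printoptions(precision=4,suppress=True)
print(get_obs()["ee_pos"],get_obs()["time_s"])
s=camera("scene"); t=camera("top"); cv2.imwrite("pics/scene9.png",s);cv2.imwrite("pics/top9.png",t)
s1=cv2.imread("pics/scene1.png")
for im in(s1,s):
    h=cv2.cvtColor(im[245:300,370:415],cv2.COLOR_BGR2HSV); m=cv2.inRange(h,np.array([18,90,50]),np.array([35,255,255]))
    ys,xs=np.nonzero(m); print(len(xs),xs.mean()+370,ys.mean()+245,ys.min()+245,ys.max()+245,xs.min()+370,xs.max()+370)
# rack right end edges in top view
a=cv2.imread("pics/top1.png").astype(int)[200:252,300:332]; b=t.astype(int)[200:252,300:332]
print("top diff",np.abs(a-b).max(2).max(), np.argwhere(np.abs(a-b).max(2)>40).shape)
E
```

```text
[ 0.4777 -0.2512  0.2419] 40.4
120 390.68333333333334 268.225 258 281 386 396
207 391.1014492753623 270.8888888888889 258 282 385 397
top diff 204 (192, 2)
```

```bash
python3 - <<'E'
from h import *
# panel outer/inner top edges along rack -y at z=.07, before/after; rack yaw 12.9 deg
yw=np.radians(12.9); ex=np.array([np.cos(yw),np.sin(yw),0]); ey=np.array([-np.sin(yw),np.cos(yw),0])
O=np.array([.5998,.0200,0])+ey*.085   # rack origin from cam
for f in("pics/top0.png","pics/top1.png","pics/top9.png"):
    im=cv2.imread(f).astype(np.float32); out=[]
    for xx in(-.04,-.02,0,.02,.04):
        ys=np.arange(-.160,-.105,.0005); P=np.array([O+ex*xx+ey*y+[0,0,.07] for y in ys]); q=proj("top",P).astype(np.float32)
        g=cv2.remap(im[...,0],q[:,0].reshape(1,-1),q[:,1].reshape(1,-1),cv2.INTER_CUBIC)[0]  # blue: white table vs wood
        gr=np.gradient(cv2.GaussianBlur(g.reshape(1,-1),(7,1),0)[0]); i=np.argmin(gr); w=np.clip(-gr[max(i-6,0):i+7],0,None); out.append((w*ys[max(i-6,0):i+7]).sum()/w.sum()*1e3)
    print(f,np.round(out,2),np.mean(out))
E
```

```text
pics/top0.png [-131.93 -115.48 -131.33 -131.17 -131.59] -128.30051964636363
pics/top1.png [-131.85 -115.46 -131.3  -131.13 -131.55] -128.25961763503182
pics/top9.png [-129.06 -129.66 -129.39 -128.13 -128.9 ] -129.02822457637026
```

The panel's outer edge has moved in by about 2.5 mm, the driver stands in its hole, and the hand is clear.

```bash
python3 -c "
from station import *
print(hand_in())"
```

```text
the job is handed in; nothing more can be done
None
```

I turned the cam clockwise until the torque climbed from a steady 0.024 to 0.054 N m, and the top view shows the end panel drawn in by about 2.5 mm. The yellow driver is back upright in its hole, and the job is handed in at about 40 s; no verdict came back.

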